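# Right the fallen reagent bottle and hold the lamp shutter open

## Robot

A 7-joint arm with a two-finger parallel gripper is mounted at the origin on the work surface. World frame = base frame: x ahead of the robot, y to its left, z up, the work surface at z = 0. Lengths are in m, angles in rad, forces in N, time in s.
With the tool pointing down it reaches from about 0.4 to 0.85 m from the base axis. Payload 10.4 kg.
Tool frame: the origin (TCP) lies midway between the tips of the shut fingers; the grasp point (between the pads) lies 19 mm behind it; x points along the fingers, z is the direction in which the jaws open and shut, and the axes are right-handed (so a half turn about x gives the same grasp; the last joint's range is limited). The gripper opens to 87 mm and grips with 3 to 60 N. Pads are 19 mm wide; open, the fingers measure 117 mm over their backs; the gripper's body (75 mm by 190 mm) begins 51 mm behind the grasp point.
Start: joints at [-1.286, 0.332, -0.065, 1.46, 0.022, 1.35, -0.088], TCP at [0.189, 0.596, 0.223] pointing down, gripper open.
Joint ranges: [-2.6, 2.6], [-0.5, 2.12], [-1.47, 1.34], [0.16, 2.42], [-1.27, 4.41], [0.06, 2.06], [-2.6, 2.6]. Speed limits (rad/s): [2.22, 2.22, 2.79, 2.79, 3.14, 3.14, 3.14].

## Interface

Orientations are given as a unit quaternion [x, y, z, w].
In Python, from bench import read_state, camera, camera_params, close_job gives the robot as it stands.
- The arm moves only by the tool arm_command, never from a script. Its argument "targets" is a list of rows, each a list of 7 numbers: the closure in counts, from 0 (fully open) to 255 (shut), then the shift along the tool's x, y, z in mm, then the turn, a rotation vector about the tool's x, y, z in rad. A call has 1 to 10 rows; each row is the pose to reach, as a shift and turn from the pose commanded when the call began, along the tool's axes at that moment; what a row does not reach only later rows make up. A row lasts 1/10 s, in which the tool goes at most 50 mm and 8.59 degrees, less where a joint would pass 70% of its speed; a pose out of reach is approached as far as the arm can. A call with a gripper value outside its range is refused whole. The fingers move at their own pace and stop on an object; "newtons" is the grip in N (left out, the last holds). Time passes only in rows, so rows that repeat a pose let the fingers close. It gives the time, the measured TCP pose, the force and the opening at its end, in the units of the state.
- read_state(): the state, without advancing time (a new reading comes with each control period).
- camera(name): name is "scene" or "top" or "wrist"; returns the picture (420x560x3 uint8, red, green, blue); there is no depth.
- camera_params(name): a dict with "intrinsics" (3x3 intrinsics, pixels), "xyz" and "orientation" of the camera in the world; the wrist camera has in their place "mount" (4x4, takes a point from camera to tool coordinates, whose origin is the TCP and whose axes are the tool frame's). Camera axes: x right, y down, z forward; pixel columns grow to the right and rows downward; lengths in m; the calibration is good to about 2 mm. A picture is of the moment at which its call begins: read the wrist's pose just before it. camera_params takes no time and is no camera call.
- close_job(): hands the job in, once; it reports no verdict.
The state is a dict: "time": time; "joint_positions": joint angles; "joint_vel": joint speeds; "joint_torque": joint torques, N m; "ee_pos": TCP position; "eef_rot": TCP orientation; "ft_force": force on the tool from outside, world axes, zero at the start; "torque": the same for the moment, N m; "width": finger opening in m.
Only numpy, scipy, OpenCV 4.12 (cv2) and the standard library are available. Lean on these libraries where they do the work, as an engineer would, in place of code of your own. Each camera call takes 0.05 s, during which the arm holds its last target.

## Task

Stand the fallen blue-capped bottle upright, cap up, on the empty pad of the lane between or beside the two other bottles and let go of it; set it down, do not drop it, and do not shift or topple the other two or disturb the rest of the bench. Then, so that the lamp can shine along the row, pull the spring-loaded shutter knob on the lamp box out until its red pointer is over the green mark. Finish while still holding the knob there with the gripper: do not let go, for the spring would shut it.

Things in the scene. Friction and masses are not known exactly. Their poses are not given: they have to be found in the camera images.
- tipped_mid (a point): Centre (half-way up) of the fallen white square plastic bottle with blue cap and stripe: 44 x 44 mm, 105 mm tall, about 0.16 kg; square body from 52.5 mm below this point (base) to 27.5 mm above it, then shoulder and 29 mm cap. z: along the bottle to the cap; x, y: square to its sides. Starts lying flat across the lane, cap away from the robot, centre 28 mm over the bench; 58.5 mm when standing
- stand_a_mid (a point): Centre (half-way up) of a standing bottle of the same size and shape with a yellow cap, on a pad of the lane; z up towards the cap. To be left standing where it is
- stand_b_mid (a point): The same, with a red cap
- lane: Fixed lane: grey plate 150 mm (x) x 380 mm (y), 6 mm thick, 4 mm lips along its long edges (tops 10 mm over the bench), black detector block at its -y end (45 x 18 mm, top 56 mm over the bench, 178 mm from the lane's centre). Origin: centre of its underside, on the bench. y runs along the lane to the lamp box, x away from the robot
- pad1 (a point): Centre of a pad (blue square with white border, 60 mm, flush with the plate, 6 mm above the bench) nearest the lamp box; axes as the lane. The pads are 85 mm apart; two are taken by the standing bottles, which one is empty varies
- pad2 (a point): Centre of the middle pad, as pad1
- pad3 (a point): Centre of the pad farthest from the lamp box, as pad1
- lampbox: Fixed cream lamp box beyond the lane's +y end, 200 mm (x) x 80 mm (y) x 100 mm high. Origin: centre of its underside, on the bench. Its -y face carries the lamp window behind the shutter. Its axes are parallel to the lane's
- shutter (a joint): Travel of the shutter slide on the lamp box's top, m: 0 shut (the spring holds it there), growing as it is pulled along the lamp box's -x axis, towards the robot; end stop at 0.080. The spring pulls back with about 5 N at 0 and 10 N at 0.050. The mark lies between 0.035 and 0.060
- knob (a point): Grip point of the upright shutter knob: round black post 18 mm across with a 20 mm red button on top, on a 14 mm wide aluminium slide. The point is on its axis, 26 mm over the box's top (126 mm over the bench); the post is free from 8 to 44 mm over the box's top. Moves with the slide; axes as the lamp box
- pointer (a point): Tip of the red pointer that sticks out from the foot of the knob to its +y side, moving with it; same x (in the lamp box's frame) as the knob's axis, 22.5 mm to the side, 6 mm above the box's top
- mark: The green mark: bar 12 mm long along the slide, 16 mm wide, 3 mm high on the lamp box's top, beside the slide on its +y side over a white scale. Origin: centre of its underside; axes as the lamp box. The slide is at the mark when the pointer and the mark have the same x in this frame
- beaker: Bystander: empty glass beaker 72 mm across, 95 mm high, standing to the right of the lane; origin centre of its underside
- boat: Bystander: shallow mauve square weighing tray, 80 x 80 x 18 mm, to the right; origin centre of its underside
- spatula: Bystander: spatula lying on the bench at the left, 180 mm long
- dish: Bystander: small white bowl, 90 mm across, 22 mm high, at the left; origin centre of its underside
Mind the look-alikes: they are no part of the job. What is shaped like the lampbox but turquoise is not meant. What is shaped like the part that bears stand_b_mid but turquoise is not meant.

How it is judged:
By the outcome, as a careful person would: the job done as asked, in the order asked, and still so for the second after the job is handed in, while the arm keeps its last pose, push and grip.
It also fails if it takes over 54 s, if anything falls off the work surface, if the arm or the gripper's body presses on something with over 40 N, if the wrist force passes 120 N, or if a joint passes its speed limit or range.

## Working session

There is one attempt and no reset: what is moved stays moved. The work goes in short steps, Python scripts to look and compute and a tool call to move; the robot and the scene stay as the last step left them, time stands still between calls to the robot, and variables do not carry over. Pictures are saved under pics/ and viewed, and the job is handed in when it is done.

Besides the shell and the picture viewer there is one more tool, called after ">>>" by a JSON object that holds its "method" and its "body". arm_command: Moves the arm, as the interface text tells. Its arguments: {"type":"object","properties":{"targets":{"type":"array"},"newtons":{"type":"number"}},"required":["targets"]}

```bash
mkdir -p pics; ls; cat > h.py <<'E'
import numpy as np, cv2
from scipy.spatial.transform import Rotation as R
from bench import read_state, camera, camera_params, close_job
def save(name,fn):
    im=camera(name); cv2.imwrite('pics/'+fn,cv2.cvtColor(im,cv2.COLOR_RGB2BGR)); np.save('pics/'+fn[:-4]+'.npy',im)
    return im
def campose(name,st=None):
    p=camera_params(name); K=np.array(p['intrinsics'])
    if 'mount' in p:
        st=st or read_state(); T=np.eye(4);T[:3,:3]=R.from_quat(st['eef_rot']).as_matrix();T[:3,3]=st['ee_pos']
        M=T@np.array(p['mount']); return K,M[:3,:3],M[:3,3]
    o=np.array(p['orientation']); 
    Rm=R.from_quat(o).as_matrix() if o.size==4 else o.reshape(3,3)
    return K,Rm,np.array(p['xyz'])
def unproj(cp,uv,z):
    K,Rm,t=cp; d=Rm@np.linalg.solve(K,[uv[0],uv[1],1]); return t+d*(z-t[2])/d[2]
def proj(cp,P):
    K,Rm,t=cp; c=K@(Rm.T@(np.array(P)-t)); return c[:2]/c[2]
E
python3 - <<'E'
from h import *
for n in ['scene','top','wrist']: save(n,n+'0.png'); print(n,camera_params(n))
print(read_state())
E
```

```text
pics
scene {'intrinsics': array([[470.14519561,   0.        , 275.96954153],
       [  0.        , 470.14519561, 206.2293585 ],
       [  0.        ,   0.        ,   1.        ]]), 'xyz': array([ 1.72634248, -0.14701156,  0.96788954]), 'orientation': array([ 0.65339692,  0.59053752, -0.31235711, -0.35604908])}
top {'intrinsics': array([[495.32034086,   0.        , 274.78473056],
       [  0.        , 495.32034086, 213.25622032],
       [  0.        ,   0.        ,   1.        ]]), 'xyz': array([0.35085131, 0.01042475, 1.50560293]), 'orientation': array([-0.70029768,  0.71360398, -0.01720056,  0.00752733])}
wrist {'intrinsics': array([[327.57521752,   0.        , 280.78512502],
       [  0.        , 327.57521752, 205.21763063],
       [  0.        ,   0.        ,   1.        ]]), 'mount': array([[ 1.02049389e-03, -2.97950409e-01,  9.54580804e-01,
        -1.61312566e-01],
       [-8.19216095e-04, -9.54581230e-01, -2.97949667e-01,
         8.31898025e-02],
       [ 9.99999144e-01, -4.77952145e-04, -1.21823008e-03,
        -1.97600225e-04],
       [ 0.00000000e+00,  0.00000000e+00,  0.00000000e+00,
         1.00000000e+00]])}
{'time': 0.15, 'joint_positions': array([-1.28561086,  0.33275137, -0.06470368,  1.46073362,  0.0216132 ,
        1.34987441, -0.08849122]), 'joint_vel': array([ 0.00084292, -0.00092555,  0.00067396, -0.00447471, -0.00010869,
        0.0010369 ,  0.00037129]), 'joint_torque': array([ 1.64899735e-03, -6.23635340e+01,  2.55360024e-02, -3.90140140e+01,
       -6.11300161e-02,  3.72169039e-02,  8.55927442e-05]), 'ee_pos': array([0.18925992, 0.59536245, 0.22192836]), 'eef_rot': array([-0.41769602,  0.57102083,  0.41721784,  0.57043363]), 'ft_force': array([ 0.27469496,  1.52779858, -0.45418723]), 'torque': array([ 0.06284111,  0.00499879, -0.03957669]), 'width': 0.08675164340531319}
```

View pics/scene0.png

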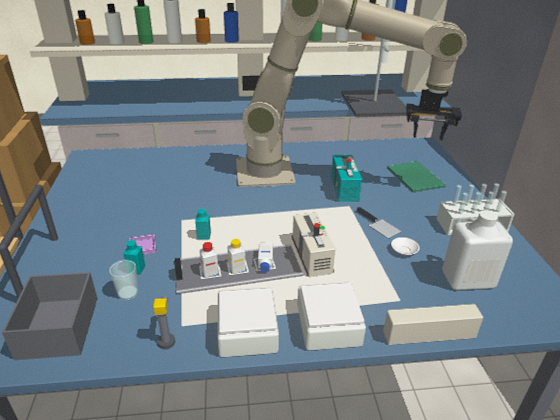

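View pics/top0.png

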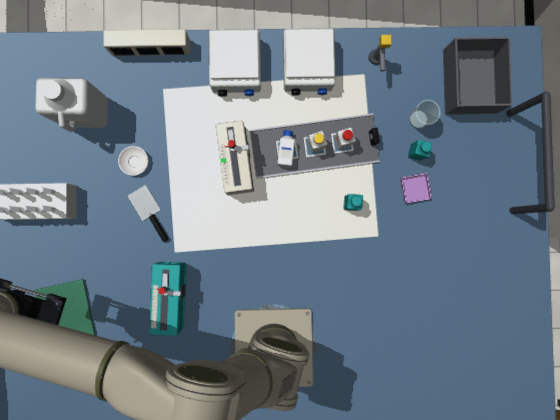

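View pics/wrist0.png

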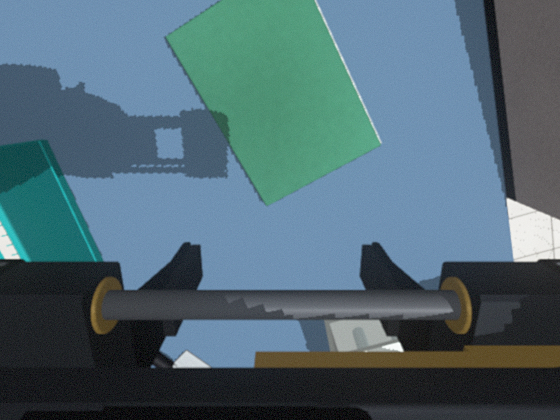

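The top view shows the fallen bottle at about (287,148) over the pad nearest the lamp box (pad1), with the yellow cap at (318,138) and the red cap at (346,134). The cream lamp box is at (234,157). I'll zoom in to measure.

```bash
python3 - <<'E'
import cv2
a=cv2.imread('pics/top0.png')[105:215,205:395]
cv2.imwrite('pics/topz.png',cv2.resize(a,None,fx=4,fy=4,interpolation=cv2.INTER_CUBIC))
a=cv2.imread('pics/scene0.png')[200:300,165:345]
cv2.imwrite('pics/scz.png',cv2.resize(a,None,fx=4,fy=4,interpolation=cv2.INTER_CUBIC))
E
```

```text
(no output)
```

View pics/topz.png

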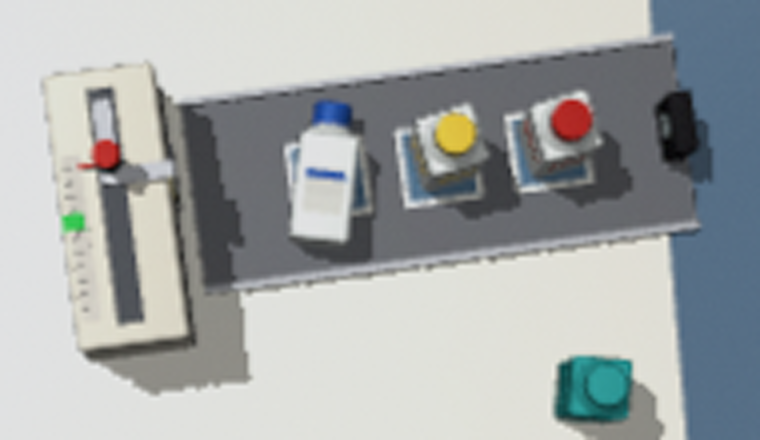

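View pics/scz.png

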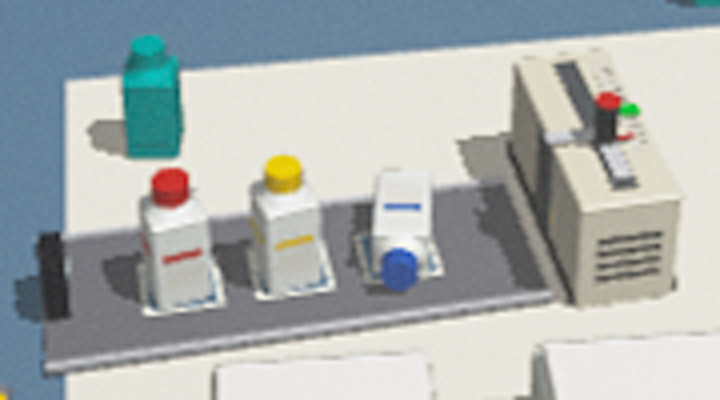

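```bash
python3 - <<'E'
from h import *
cp=campose('top')
def f(n,u,v,z):
    p=unproj(cp,(u/4+205-.375,v/4+105-.375),z); print(n,np.round(p,4)); return p
y=f('yel',455,133,.111); r=f('red',572,120,.111)
print(np.linalg.norm(y-r)); 
f('c1',672,37,.01);f('c2',697,228,.01);f('c3',180,103,.01);f('c4',210,290,.01)
f('pad1c',331,178,.006)
a=f('base',320,238,.05);b=f('captip',333,108,.03); 
f('bl',291,235,.05);f('br',347,240,.05);f('sl',304,127,.05);f('sr',360,133,.05)
f('knob',105,153,.15);f('mark',74,222,.103)
f('b1',43,77,.1);f('b2',150,63,.1);f('b3',190,341,.1);f('b4',84,352,.1)
d=r-y; print('lane y dir',-d[:2]/np.linalg.norm(d), 'pad1 pred',y-d, 'yaw of lane y',np.degrees(np.arctan2(-d[1],-d[0])))
E
```

```text
yel [ 0.611  -0.1368  0.111 ]
red [ 0.6189 -0.2202  0.111 ]
0.08371330811944415
c1 [ 0.7008 -0.3148  0.01  ]
c2 [ 0.5542 -0.3301  0.01  ]
c3 [0.6563 0.0611 0.01  ]
c4 [0.5134 0.0408 0.01  ]
pad1c [ 0.5977 -0.0526  0.006 ]
base [ 0.5461 -0.0418  0.05  ]
captip [ 0.6465 -0.0542  0.03  ]
bl [ 0.5487 -0.0204  0.05  ]
br [ 0.5443 -0.0617  0.05  ]
sl [ 0.6287 -0.0316  0.05  ]
sr [ 0.6236 -0.0729  0.05  ]
knob [0.5939 0.1084 0.15  ]
mark [0.5535 0.1346 0.103 ]
b1 [0.6581 0.1554 0.1   ]
b2 [0.667  0.0789 0.1   ]
b3 [0.4675 0.0539 0.1   ]
b4 [0.4611 0.1292 0.1   ]
lane y dir [-0.09442177  0.99553228] pad1 pred [ 0.60313972 -0.05347184  0.111     ] yaw of lane y 95.4180401677301
```

```bash
cat >> h.py <<'E'
def Rt(phi,yaw,s=1):
    """pointing dir: phi below horizontal (deg) towards azimuth yaw; jaw z horizontal"""
    p,y=np.radians(phi),np.radians(yaw)
    x=np.array([np.cos(p)*np.cos(y),np.cos(p)*np.sin(y),-np.sin(p)])
    z=s*np.array([-np.sin(y),np.cos(y),0]); yv=np.cross(z,x)
    return np.column_stack([x,yv,z])
def delta(pos,Rg,st=None,grasp=False):
    """shift mm, rotvec for TCP target; if grasp, pos is the grasp point"""
    st=st or read_state(); R0=R.from_quat(st['eef_rot']).as_matrix()
    pos=np.array(pos,float)
    if grasp: pos=pos+0.019*Rg[:,0]
    d=R0.T@(pos-st['ee_pos'])*1000; rv=R.from_matrix(R0.T@Rg).as_rotvec()
    print('TCP',np.round(pos,4),'d',np.round(d,1),'rv',np.round(rv,3),'deg',round(float(np.degrees(np.linalg.norm(rv))),1)); return d,rv
def brief():
    s=read_state(); print({k:np.round(v,4).tolist() for k,v in s.items() if k not in('joint_torque','joint_vel')}); return s
E
python3 - <<'E'
from h import *
s=read_state(); Rm=R.from_quat(s['eef_rot']).as_matrix(); print(np.round(Rm,3))
for sg in (1,-1): delta([.53,.02,.32],Rt(90,-7,sg)); delta([.55,-.05,.2],Rt(60,-7,sg))
cp=campose('top')
for n,uv,z in [('teal',(205+605/4,105+385/4),.11),('spat blade tl',(128,195),0),('blade tr',(148,187),0),('sp end',(165,240),0),('dish',(133,160),.02),('tealbox tl',(152,263),.1),('tr',(184,263),.1)]: print(n,unproj(cp,uv,z))
E
```

```text
[[-0.    -0.953  0.303]
 [-0.001  0.303  0.953]
 [-1.    -0.    -0.001]]
TCP [0.53 0.02 0.32] d [ -97.6 -499.  -445.2] rv [-0.186 -0.001 -0.   ] deg 10.6
TCP [ 0.55 -0.05  0.2 ] d [  22.5 -539.3 -505.7] rv [-0.181 -0.05  -0.522] deg 31.8
TCP [0.53 0.02 0.32] d [ -97.6 -499.  -445.2] rv [ 2.956e+00 -0.000e+00  2.000e-03] deg 169.4
TCP [ 0.55 -0.05  0.2 ] d [  22.5 -539.3 -505.7] rv [ 2.861 -0.767  0.073] deg 169.7
teal [ 0.42918815 -0.2401629   0.11      ]
spat blade tl [0.46702008 0.43353259 0.        ]
blade tr [0.49026851 0.37282379 0.        ]
sp end [0.32852061 0.32316729 0.        ]
dish [0.57045178 0.41205099 0.02      ]
tealbox tl [0.26592348 0.33968215 0.1       ]
tr [0.26412952 0.24965621 0.1       ]
```

>>> {"method": "arm_command", "body": {"targets": [[0,-98,-499,-445,1.4,0,0],[0,-98,-499,-445,1.4,0,0],[0,-98,-499,-445,1.4,0,0],[0,-98,-499,-445,1.4,0,0],[0,-98,-499,-445,1.4,0,0],[0,-98,-499,-445,1.4,0,0],[0,-98,-499,-445,1.4,0,0],[0,-98,-499,-445,1.4,0,0],[0,-98,-499,-445,1.4,0,0],[0,-98,-499,-445,1.4,0,0]]}}

```text
time: 1.15
ee_pos: [0.442, 0.168, 0.2954]
eef_rot: [0.051, 0.705, -0.05, 0.705]
ft_force: [1.5, 1.1, -0.3]
width: 0.0872
```

```bash
python3 - <<'E'
from h import *
brief(); delta([.50,-.03,.32],Rt(90,-7,-1))
E
```

```text
{'time': 1.15, 'joint_positions': [-0.8485, -0.0593, 0.3748, 1.7451, 0.0215, 1.4513, -0.6195], 'ee_pos': [0.442, 0.168, 0.2954], 'eef_rot': [0.0506, 0.7053, -0.0502, 0.7054], 'ft_force': [1.4705, 1.1314, -0.2718], 'torque': [-0.0378, 0.0077, -0.0086], 'width': 0.0872}
TCP [ 0.5  -0.03  0.32] d [ -24.7 -187.7   85.6] rv [ 1.55 -0.   -0.  ] deg 88.8
```

>>> {"method": "arm_command", "body": {"targets": [[0,-25,-188,86,1.55,0,0],[0,-25,-188,86,1.55,0,0],[0,-25,-188,86,1.55,0,0],[0,-25,-188,86,1.55,0,0],[0,-25,-188,86,1.55,0,0],[0,-25,-188,86,1.55,0,0],[0,-25,-188,86,1.55,0,0],[0,-25,-188,86,1.55,0,0],[0,-25,-188,86,1.55,0,0],[0,-25,-188,86,1.55,0,0]]}}

```text
time: 2.15
ee_pos: [0.5008, -0.028, 0.3199]
eef_rot: [-0.518, -0.482, 0.518, -0.481]
ft_force: [-0.1, 0.1, 0.0]
width: 0.087
```

```bash
python3 - <<'E'
from h import *
brief(); save('wrist','w1.png'); delta([.50,-.03,.32],Rt(90,-7,-1))
E
```

```text
{'time': 2.15, 'joint_positions': [-0.6289, -0.0031, 0.5999, 1.6449, 0.0017, 1.4996, -1.6724], 'ee_pos': [0.5008, -0.028, 0.3199], 'eef_rot': [-0.5177, -0.4817, 0.5179, -0.4815], 'ft_force': [-0.1115, 0.1193, 0.0311], 'torque': [-0.0196, 0.1786, -0.0121], 'width': 0.087}
TCP [ 0.5  -0.03  0.32] d [-0.1 -0.7  2. ] rv [ 0.04 -0.    0.  ] deg 2.3
```

View pics/w1.png

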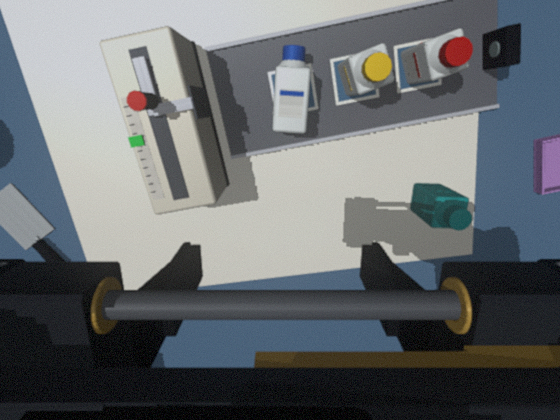

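The wrist view shows the fallen bottle at (292,90), the yellow cap at (377,67), the red cap at (456,52), the knob button at (137,100) and the green mark at (136,141). I'll zoom in for corners.

```bash
python3 - <<'E'
import cv2
a=cv2.imread('pics/w1.png')[20:170,100:300]
cv2.imwrite('pics/w1a.png',cv2.resize(a,None,fx=4,fy=4,interpolation=cv2.INTER_CUBIC))
a=cv2.imread('pics/w1.png')[20:170,255:455]
cv2.imwrite('pics/w1b.png',cv2.resize(a,None,fx=4,fy=4,interpolation=cv2.INTER_CUBIC))
E
```

```text
(no output)
```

View pics/w1a.png

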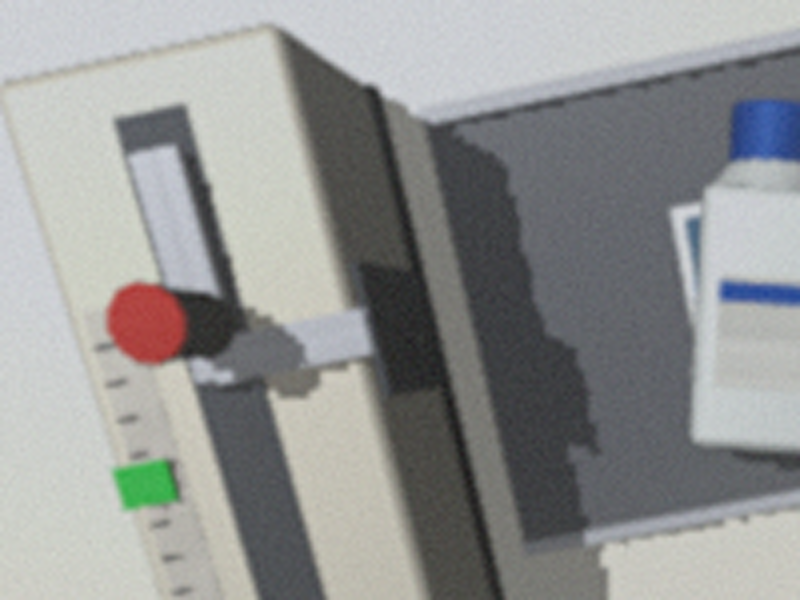

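View pics/w1b.png

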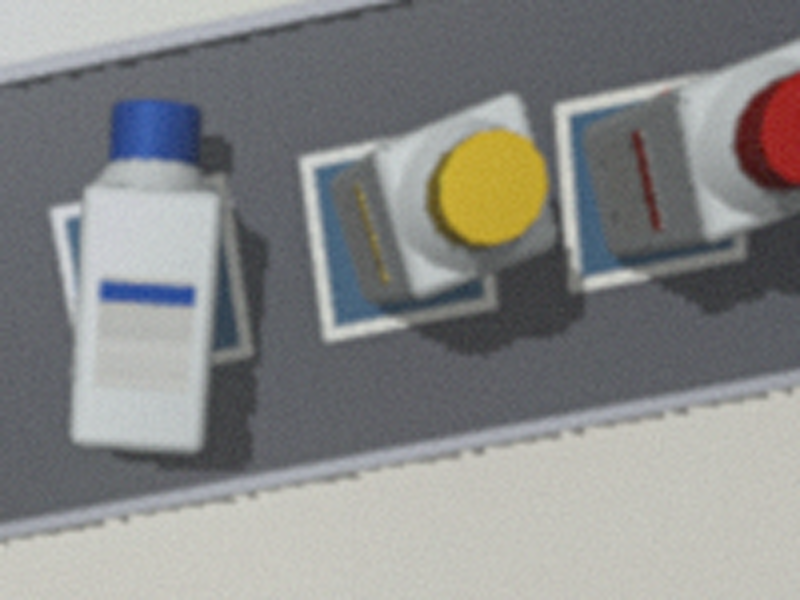

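```bash
python3 - <<'E'
from h import *
cp=campose('wrist')
def g(n,u,v,z,ox=255):
    p=unproj(cp,(u/4+ox-.375,v/4+20-.375),z); print(n,np.round(p,4)); return p
a=g('p1 tl',50,208,.006);b=g('p1 br',252,357,.006);print('pad1',(a+b)/2,np.linalg.norm(a-b))
a=g('p2 tl',300,157,.006);b=g('p2 bl',325,342,.006);d=a-b;print(np.linalg.norm(d),np.degrees(np.arctan2(d[1],d[0])))
c=g('p2 br',497,305,.006);print('pad2',(a+c)/2)
a=g('lip l',0,538,.01);b=g('lip r',800,375,.01);d=a-b;print('lane yaw',np.degrees(np.arctan2(-d[0],d[1])))
tl=g('tl',83,188,.05);tr=g('tr',221,193,.05);bl=g('bl',72,445,.05);br=g('br',207,452,.05)
m=(tl+tr)/2;n=(bl+br)/2;d=m-n;print('len',np.linalg.norm(d),'wid',np.linalg.norm(tl-tr),np.linalg.norm(bl-br),'yaw',np.degrees(np.arctan2(d[1],d[0])),'centre',n+d/np.linalg.norm(d)*.0525)
g('yel',490,186,.111)
k=g('knob',147,322,.15,100);g('mark',147,484,.103,100)
a=g('bx',5,83,.1,100);b=g('bx2',272,25,.1,100);d=b-a;print(np.linalg.norm(d),np.degrees(np.arctan2(d[0],-d[1])))
E
```

```text
p1 tl [ 0.6233 -0.0202  0.006 ]
p1 br [ 0.5695 -0.0856  0.006 ]
pad1 [ 0.59637209 -0.05287785  0.006     ] 0.08471841548096207
p2 tl [ 0.6321 -0.1047  0.006 ]
p2 bl [ 0.5724 -0.1111  0.006 ]
0.0600616018945618 6.08075785916251
p2 br [ 0.5796 -0.1705  0.006 ]
pad2 [ 0.60585893 -0.13760139  0.006     ]
lip l [0.5148 0.0081 0.01  ]
lip r [ 0.5478 -0.2741  0.01  ]
lane yaw 6.682431799697422
tl [ 0.6242 -0.0321  0.05  ]
tr [ 0.6193 -0.0739  0.05  ]
bl [ 0.5483 -0.0218  0.05  ]
br [ 0.5425 -0.065   0.05  ]
len 0.07702029467859109 wid 0.04208037992936622 0.043567902682597595 yaw -7.136546805108305 centre [ 0.59745872 -0.04990682  0.05      ]
yel [ 0.6099 -0.1385  0.111 ]
knob [0.5958 0.1032 0.15  ]
mark [0.5545 0.1322 0.103 ]
bx [0.66   0.1485 0.1   ]
bx2 [0.6677 0.0759 0.1   ]
0.07295588524506245 6.037594297971857
```

```bash
python3 - <<'E'
from h import *
Rg=Rt(45,-7,-1); g=np.array([.575,-.0475,.034])
delta(g-.11*Rg[:,0],Rg,grasp=True)
delta(g,Rg,grasp=True)
E
```

```text
TCP [ 0.5111 -0.0397  0.0983] d [221.5  11.3  10.7] rv [ 0.038 -0.016  0.786] deg 45.1
TCP [ 0.5883 -0.0491  0.0206] d [299.3  89.   13.8] rv [ 0.038 -0.016  0.786] deg 45.1
```

>>> {"method": "arm_command", "body": {"targets": [[70,222,11,11,0.04,-0.016,0.786],[70,222,11,11,0.04,-0.016,0.786],[70,222,11,11,0.04,-0.016,0.786],[70,222,11,11,0.04,-0.016,0.786],[70,222,11,11,0.04,-0.016,0.786],[70,222,11,11,0.04,-0.016,0.786],[70,222,11,11,0.04,-0.016,0.786],[70,222,11,11,0.04,-0.016,0.786]]}}

```text
time: 3.0
ee_pos: [0.516, -0.0239, 0.1496]
eef_rot: [0.638, 0.312, -0.345, 0.614]
ft_force: [0.1, 1.0, 0.1]
width: 0.0631
```

```bash
python3 - <<'E'
from h import *
brief(); save('wrist','w2.png')
Rg=Rt(45,-7,-1); g=np.array([.575,-.0475,.034])
delta(g,Rg,grasp=True)
E
```

```text
{'time': 3.0, 'joint_positions': [0.0561, -0.2266, -0.1383, 2.3467, 0.1078, 0.4236, -1.8033], 'ee_pos': [0.516, -0.0239, 0.1496], 'eef_rot': [0.6376, 0.3125, -0.3454, 0.6136], 'ft_force': [0.0521, 0.9781, 0.0564], 'torque': [-0.0059, 0.7664, 0.0631], 'width': 0.0631}
TCP [ 0.5883 -0.0491  0.0206] d [147.6 -11.3  20.9] rv [ 0.043 -0.047  0.183] deg 11.1
```

View pics/w2.png

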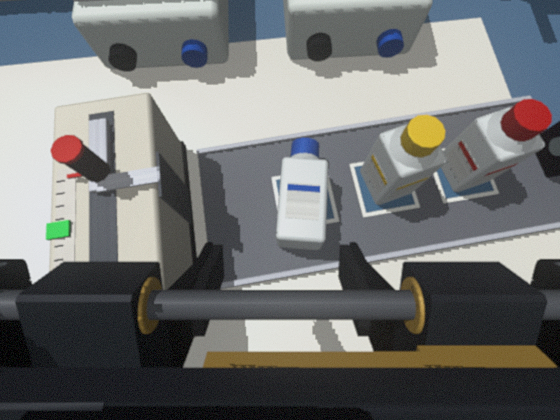

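```bash
cat > kin.py <<'E'
import numpy as np, itertools
from scipy.spatial.transform import Rotation as R
S=[([-1.28561086,0.33275137,-0.06470368,1.46073362,0.0216132,1.34987441,-0.08849122],[0.18925992,0.59536245,0.22192836],[-0.41769602,0.57102083,0.41721784,0.57043363]),
([-0.8485,-0.0593,0.3748,1.7451,0.0215,1.4513,-0.6195],[0.442,0.168,0.2954],[0.0506,0.7053,-0.0502,0.7054]),
([-0.6289,-0.0031,0.5999,1.6449,0.0017,1.4996,-1.6724],[0.5008,-0.028,0.3199],[-0.5177,-0.4817,0.5179,-0.4815]),
([0.0561,-0.2266,-0.1383,2.3467,0.1078,0.4236,-1.8033],[0.516,-0.0239,0.1496],[0.6376,0.3125,-0.3454,0.6136])]
def rz(a): return R.from_euler('z',a).as_matrix()
def ry(a): return R.from_euler('y',a).as_matrix()
def mats(q,s):
    A=rz(s[0]*q[0])@ry(q[1]);B=A@rz(s[1]*q[2])@ry(q[3]);C=B@rz(s[2]*q[4])@ry(q[5]); return A,B,C
def point_err(s): # tool x vs C z
    return sum(np.linalg.norm(mats(q,s)[2][:,2]-R.from_quat(o).as_matrix()[:,0]) for q,p,o in S)
if __name__=='__main__':
    for s in itertools.product([1,-1],repeat=3):
        M=[];b=[]
        for q,p,o in S:
            A,B,C=mats(q,s); M.append(np.column_stack([[0,0,1],A[:,0],A[:,2],B[:,0],B[:,2],C[:,0],C[:,2]]));b+=list(p)
        x,res,rk,_=np.linalg.lstsq(np.vstack(M),np.array(b),rcond=None); 
        print(s,round(point_err(s),3),np.round(x,4),np.abs(np.vstack(M)@x-b).max())
E
python3 kin.py
```

```text
(1, 1, 1) 0.054 [ 3.0431 -0.2189 -2.0627  0.5485  0.5363 -0.0234  0.139 ] 0.3560097017509371
(1, 1, -1) 0.127 [-1.0393 -0.0908 -3.0729 -2.0067 -0.4278 -0.6078 -2.2958] 0.29994186577073506
(1, -1, 1) 0.241 [ 9.1013  0.5929 -0.2179  4.5116  1.6702  1.6511  3.8799] 0.16218921357519572
(1, -1, -1) 0.067 [ 2.8659  0.7242 -1.6762  0.6162  0.1919  0.701   0.2518] 0.36165174001214273
(-1, 1, 1) 0.014 [-2.2549  0.8334  0.2987 -1.4568 -0.339   0.2867 -0.8239] 0.14712664654044755
(-1, 1, -1) 0.19 [-1.4599  0.8206  0.4816 -0.9587 -0.1613  0.3995 -0.3621] 0.16185638045095846
(-1, -1, 1) 0.177 [-0.8024 -0.0361  0.1672 -0.6714  0.2475 -0.2148 -0.2846] 0.06461994036576535
(-1, -1, -1) 0.0 [ 0.8498 -0.0724  0.5858  0.3649  0.6507  0.0507  0.7013] 0.05302498243618617
```

```bash
cat > kin2.py <<'E'
from kin import *
from scipy.optimize import least_squares
s=(-1,-1,-1)
def fkM(q):
    A,B,C=mats(q,s); X0=rz(-q[0]); 
    return np.column_stack([[0,0,1],X0[:,0],X0[:,1],A[:,0],A[:,2],B[:,0],B[:,1],B[:,2],C[:,0],C[:,1],C[:,2]])
M=np.vstack([fkM(q) for q,p,o in S]);b=np.concatenate([p for q,p,o in S])
if __name__=='__main__':
  prior=np.array([.33,0,0,0,.42,0,0,.4,0,0,.33])
  for lam in (.3,.1,.03,.01):
    x=prior+np.linalg.lstsq(np.vstack([M,lam*np.eye(11)]),np.r_[b-M@prior,np.zeros(11)],rcond=None)[0]
    print(lam,np.round(x,4),np.abs(M@x-b).max(), np.round((M@x-b).reshape(-1,3),3).tolist())
E
python3 kin2.py
```

```text
0.3 [ 0.2942  0.0117 -0.0123 -0.0022  0.4166  0.0175 -0.0208  0.4816 -0.0059
 -0.0137  0.3418] 0.006931295916156099 [[-0.001, -0.006, 0.001], [0.001, 0.003, -0.002], [-0.001, 0.003, -0.003], [0.002, -0.002, 0.007]]
0.1 [ 2.841e-01  4.000e-03 -1.120e-02 -1.100e-03  4.333e-01  1.630e-02
 -2.150e-02  4.937e-01 -1.000e-04 -1.300e-02  3.464e-01] 0.0015453122076303505 [[-0.001, -0.001, 0.001], [0.001, 0.002, -0.001], [-0.001, -0.0, -0.001], [0.0, -0.001, 0.001]]
0.03 [ 2.678e-01  8.000e-04 -1.890e-02 -3.000e-04  4.459e-01  6.600e-03
 -1.760e-02  4.926e-01  1.000e-03 -9.100e-03  3.521e-01] 0.0003234606272556062 [[-0.0, -0.0, 0.0], [0.0, 0.0, -0.0], [-0.0, -0.0, -0.0], [0.0, -0.0, 0.0]]
0.01 [ 2.599e-01  1.000e-04 -2.120e-02 -0.000e+00  4.481e-01  1.300e-03
 -2.000e-02  4.907e-01  4.000e-04 -4.400e-03  3.517e-01] 6.13994449640276e-05 [[-0.0, 0.0, 0.0], [0.0, 0.0, 0.0], [-0.0, -0.0, -0.0], [0.0, -0.0, 0.0]]
```

```bash
cat > ik.py <<'E'
from kin2 import *
from h import Rt
x=np.array([.26,0,-.021,0,.448,.001,-.02,.491,0,-.004,.3517])
lo=np.array([-2.6,-.5,-1.47,.16,-1.27,.06,-2.6]);hi=np.array([2.6,2.12,1.34,2.42,4.41,2.06,2.6])
def fk(q):
    A,B,C=mats(q,s); return fkM(q)@x, C@rz(-q[6])
# constant tool rotation
E=[ (mats(q,s)[2]@rz(-q[6])).T@R.from_quat(o).as_matrix() for q,p,o in S]
W=E[0]
def ik(p,Rg,q0,n=6,rng=np.random.default_rng(0)):
    best=None
    for i in range(n):
        q=np.clip(q0+(0 if i==0 else rng.normal(0,.5,7)),lo+.02,hi-.02)
        def f(q):
            pp,C=fk(q); return np.r_[(pp-p)*5,(C@W-Rg).ravel(),.002*(q-q0)]
        r=least_squares(f,q,bounds=(lo+.01,hi-.01))
        if best is None or r.cost<best.cost: best=r
    pp,C=fk(best.x); return best.x,np.linalg.norm(pp-p)*1000,np.degrees(np.linalg.norm(R.from_matrix((C@W).T@Rg).as_rotvec()))
if __name__=='__main__':
    print([np.round(e,2).tolist() for e in E])
    q0=np.array(S[-1][0])
    def t(n,g,phi,yaw):
        Rg=Rt(phi,yaw,-1); p=np.array(g)+.019*Rg[:,0]; q,ep,eo=ik(p,Rg,q0); print(n,phi,'err mm %.1f deg %.1f'%(ep,eo),np.round(q,2))
    t('grasp',[.575,-.0475,.034],45,-7)
    for phi in (0,15,25,35,45,60): t('final',[.598,-.053,.075],phi,6.5)
    for phi in (90,105,115,125,135): t('regrL',[.55,.29,.028],phi,28)
    for phi in (90,105,115,125,135): t('regrF',[.47,-.1,.028],phi,0)
    for phi in (45,60): t('placeF',[.435,-.1,.034],phi,0)
    for phi in (45,60): t('placeL',[.52,.275,.034],phi,28)
E
python3 ik.py
```

```text
[[[0.0, -0.0, -1.0], [-0.0, 1.0, -0.0], [1.0, 0.0, 0.0]], [[0.0, -0.0, -1.0], [0.0, 1.0, -0.0], [1.0, -0.0, 0.0]], [[-0.0, 0.0, -1.0], [-0.0, 1.0, 0.0], [1.0, 0.0, -0.0]], [[-0.0, -0.0, -1.0], [-0.0, 1.0, -0.0], [1.0, 0.0, -0.0]]]
grasp 45 err mm 19.0 deg 8.5 [-0.42  0.16  0.38  2.32  0.86  0.07 -2.59]
final 0 err mm 6.9 deg 3.6 [ 1.92  2.11 -1.21  2.38  3.25  0.41 -2.59]
final 15 err mm 7.9 deg 0.8 [ 1.72  1.91 -1.37  2.41  2.91  0.68 -2.59]
final 25 err mm 11.4 deg 2.2 [ 1.65  1.74 -1.46  2.41  2.67  0.76 -2.59]
final 35 err mm 18.7 deg 7.8 [ 1.56  1.05 -1.46  2.28  2.    0.4  -2.59]
final 45 err mm 7.0 deg 3.2 [ 0.78  0.22 -0.68  2.24 -1.26  0.07 -0.06]
final 60 err mm 0.0 deg 0.0 [ 0.33  0.19 -0.28  2.13 -0.12  0.31 -1.29]
regrL 90 err mm 0.0 deg 0.0 [-0.35  0.54 -0.27  1.66  0.17  0.96 -1.76]
regrL 105 err mm 0.0 deg 0.0 [-0.39  0.71 -0.24  1.41  0.13  1.3  -1.72]
regrL 115 err mm 0.0 deg 0.0 [-0.42  0.84 -0.21  1.23  0.11  1.52 -1.71]
regrL 125 err mm 0.0 deg 0.0 [-0.44  0.98 -0.19  1.04  0.1   1.74 -1.69]
regrL 135 err mm 0.0 deg 0.0 [-0.47  1.13 -0.17  0.84  0.08  1.97 -1.68]
regrF 90 err mm 0.0 deg 0.0 [ 0.2   0.27 -0.09  2.04  0.03  0.83 -1.48]
regrF 105 err mm 0.0 deg 0.0 [ 0.17  0.44 -0.08  1.83  0.06  1.13 -1.52]
regrF 115 err mm 0.0 deg 0.0 [ 0.15  0.56 -0.07  1.69  0.07  1.33 -1.53]
regrF 125 err mm 0.0 deg 0.0 [ 0.13  0.69 -0.07  1.56  0.08  1.51 -1.53]
regrF 135 err mm 0.0 deg 0.0 [ 0.12  0.81 -0.06  1.42  0.08  1.69 -1.54]
placeF 45 err mm 41.4 deg 9.6 [ 1.65  0.26 -1.27  2.41 -0.84  0.15 -0.27]
placeF 60 err mm 10.0 deg 2.5 [ 1.63  0.1  -1.39  2.41 -0.16  0.25 -1.15]
placeL 45 err mm 17.0 deg 7.7 [-1.26  0.22  0.71  2.3  -1.26  0.07 -0.46]
placeL 60 err mm 0.0 deg 0.0 [-0.47  0.23 -0.13  2.2   0.41  0.2  -2.05]
```

```bash
cat > t1.py <<'E'
from ik import *
q0=np.array(S[-1][0])
def t(n,g,phi,yaw,sg=-1):
    Rg=Rt(phi,yaw,sg); p=np.array(g)+.019*Rg[:,0]; q,ep,eo=ik(p,Rg,q0,4); print(n,g,phi,yaw,'err mm %.1f deg %.1f'%(ep,eo),np.round(q,2))
t('grasp',[.572,-.047,.036],60,-7)
t('grasp',[.572,-.047,.036],55,-7)
for e in (50,55): t('final',[.598,-.053,.075],e,6.5)
for e in (50,55): t('final',[.598,-.053,.12],e,6.5)
for phi in (140,145,150):
    t('regrL',[.55,.29,.03],phi,28); t('regrF',[.47,-.1,.03],phi,-12)
    t('regrL2',[.50,.26,.03],phi,28)
t('place',[.48,.24,.036],60,28)
t('knob dn',[.595,.105,.126],90,6.5)
t('knob dn out',[.545,.099,.126],90,6.5)
E
python3 t1.py
```

```text
grasp [0.572, -0.047, 0.036] 60 -7 err mm 0.0 deg 0.0 [-0.13  0.2   0.09  2.25  0.35  0.19 -2.06]
grasp [0.572, -0.047, 0.036] 55 -7 err mm 0.6 deg 0.3 [-0.31  0.19  0.27  2.32  0.86  0.07 -2.59]
final [0.598, -0.053, 0.075] 50 6.5 err mm 0.0 deg 0.0 [ 0.96  0.28 -0.91  2.24  0.9   0.07 -2.19]
final [0.598, -0.053, 0.075] 55 6.5 err mm 0.0 deg 0.0 [ 0.53  0.2  -0.48  2.19 -0.13  0.18 -1.25]
final [0.598, -0.053, 0.12] 50 6.5 err mm 0.0 deg 0.0 [ 0.49  0.09 -0.41  2.22 -0.57  0.18 -0.84]
final [0.598, -0.053, 0.12] 55 6.5 err mm 0.0 deg 0.0 [ 0.28  0.09 -0.21  2.17 -0.31  0.29 -1.12]
regrL [0.55, 0.29, 0.03] 140 28 err mm 2.1 deg 0.7 [-0.59  1.19  0.12  0.77 -0.13  2.05 -1.58]
regrF [0.47, -0.1, 0.03] 140 -12 err mm 0.0 deg 0.0 [ 0.19  0.88 -0.06  1.34 -0.02  1.79 -1.65]
regrL2 [0.5, 0.26, 0.03] 140 28 err mm 0.0 deg 0.0 [-0.44  1.06 -0.19  1.02  0.07  1.95 -1.7 ]
regrL [0.55, 0.29, 0.03] 145 28 err mm 13.1 deg 4.3 [-0.59  1.18  0.12  0.8  -0.12  2.05 -1.58]
regrF [0.47, -0.1, 0.03] 145 -12 err mm 0.0 deg 0.0 [ 0.19  0.95 -0.06  1.28 -0.02  1.87 -1.65]
regrL2 [0.5, 0.26, 0.03] 145 28 err mm 0.0 deg 0.0 [-0.45  1.13 -0.18  0.94  0.07  2.04 -1.7 ]
regrL [0.55, 0.29, 0.03] 150 28 err mm 24.0 deg 7.8 [-0.59  1.18  0.11  0.83 -0.12  2.05 -1.58]
regrF [0.47, -0.1, 0.03] 150 -12 err mm 0.0 deg 0.0 [ 0.19  1.01 -0.06  1.22 -0.02  1.96 -1.65]
regrL2 [0.5, 0.26, 0.03] 150 28 err mm 9.2 deg 3.0 [-0.59  1.13  0.11  0.96 -0.11  2.05 -1.57]
place [0.48, 0.24, 0.036] 60 28 err mm 0.0 deg 0.0 [-0.37  0.14 -0.21  2.32  0.4   0.18 -2.03]
knob dn [0.595, 0.105, 0.126] 90 6.5 err mm 0.0 deg 0.0 [-0.1   0.38 -0.18  1.65  0.08  1.12 -1.76]
knob dn out [0.545, 0.099, 0.126] 90 6.5 err mm 0.0 deg 0.0 [-0.09  0.28 -0.2   1.78  0.06  1.08 -1.77]
```

>>> {"method": "arm_command", "body": {"targets": [[70,-30,0,0,-1.5,0,0],[70,-30,0,0,-1.5,0,0],[70,-30,0,0,-1.5,0,0],[70,-30,0,0,-1.5,0,0],[70,-30,0,0,-1.5,0,0],[70,-30,0,0,-1.5,0,0],[70,-30,0,0,-1.5,0,0],[70,-30,0,0,-1.5,0,0],[70,-30,0,0,-1.5,0,0],[70,-30,0,0,-1.5,0,0]]}}

```text
time: 4.05
ee_pos: [0.499, -0.0235, 0.1743]
eef_rot: [0.046, 0.465, -0.039, 0.883]
ft_force: [0.4, -0.1, 1.3]
width: 0.0628
```

```bash
python3 - <<'E'
from h import *
brief()
Rg=Rt(60,-7,1); g=np.array([.572,-.047,.036])
delta(g-.11*Rg[:,0],Rg,grasp=True)
E
```

```text
{'time': 4.05, 'joint_positions': [-0.2998, -0.3415, 0.1669, 2.3632, 0.2998, 0.5386, -0.4639], 'ee_pos': [0.499, -0.0235, 0.1743], 'eef_rot': [0.0461, 0.4648, -0.0389, 0.8833], 'ft_force': [0.3955, -0.0724, 1.3007], 'torque': [-0.0171, 0.7309, 0.0284], 'width': 0.0628}
TCP [ 0.5268 -0.0415  0.1148] d [ 65.2 -17.4  -8.7] rv [-1.585  0.094  0.025] deg 91.0
```

>>> {"method": "arm_command", "body": {"targets": [[70,20,0,0,-1.585,0.094,0.025],[70,20,0,0,-1.585,0.094,0.025],[70,20,0,0,-1.585,0.094,0.025],[70,20,0,0,-1.585,0.094,0.025],[70,20,0,0,-1.585,0.094,0.025],[70,65,-17,-9,-1.585,0.094,0.025],[70,65,-17,-9,-1.585,0.094,0.025],[70,65,-17,-9,-1.585,0.094,0.025],[70,65,-17,-9,-1.585,0.094,0.025],[70,65,-17,-9,-1.585,0.094,0.025]]}}

```text
time: 5.05
ee_pos: [0.5265, -0.041, 0.1147]
eef_rot: [-0.561, 0.402, 0.299, 0.659]
ft_force: [-0.6, -0.2, -0.3]
width: 0.0627
```

```bash
python3 - <<'E'
from h import *
brief()
Rg=Rt(60,-7,1); g=np.array([.572,-.047,.036])
delta(g,Rg,grasp=True)
save('wrist','w3.png')
E
```

```text
{'time': 5.05, 'joint_positions': [-0.6256, -0.1697, 0.5306, 2.3263, 0.4048, 0.4746, 0.9677], 'ee_pos': [0.5265, -0.041, 0.1147], 'eef_rot': [-0.5608, 0.402, 0.2992, 0.6591], 'ft_force': [-0.5981, -0.2267, -0.3121], 'torque': [0.0097, 0.593, 0.0585], 'width': 0.0627}
TCP [ 0.5814 -0.0482  0.0195] d [110.1  -0.4  -0.9] rv [-0.088  0.005  0.001] deg 5.0
```

View pics/w3.png

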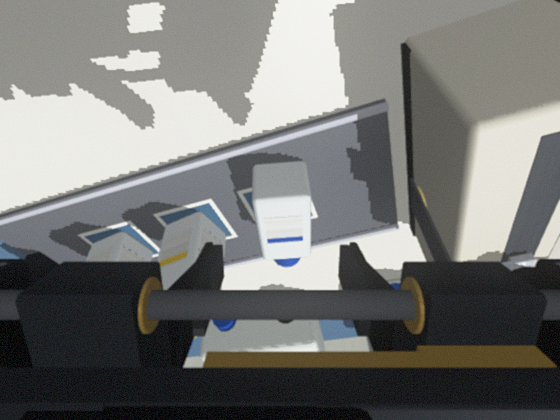

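The bottle is centred between the fingers (column 283 against 281). I'll go in, then close.

>>> {"method": "arm_command", "body": {"targets": [[70,0,0,-1,-0.088,0,0],[70,30,0,-1,-0.088,0,0],[70,60,0,-1,-0.088,0,0],[70,85,0,-1,-0.088,0,0],[70,100,0,-1,-0.088,0,0],[70,110,0,-1,-0.088,0,0],[70,110,0,-1,-0.088,0,0],[70,110,0,-1,-0.088,0,0]]}}

```text
time: 5.9
ee_pos: [0.581, -0.0482, 0.0199]
eef_rot: [-0.586, 0.39, 0.315, 0.637]
ft_force: [0.2, -0.4, 0.9]
width: 0.0629
```

```bash
python3 - <<'E'
from h import *
brief()
Rg=Rt(60,-7,1); g=np.array([.572,-.047,.036])
delta(g,Rg,grasp=True)
save('wrist','w4.png');save('top','t4.png')
E
```

```text
{'time': 5.9, 'joint_positions': [-0.5173, 0.2087, 0.507, 2.2656, -0.1265, 0.1738, 1.5134], 'ee_pos': [0.581, -0.0482, 0.0199], 'eef_rot': [-0.5863, 0.3895, 0.3148, 0.6368], 'ft_force': [0.2296, -0.4253, 0.8543], 'torque': [0.086, 0.524, 0.0071], 'width': 0.0629}
TCP [ 0.5814 -0.0482  0.0195] d [ 0.5 -0.2  0. ] rv [-0.009  0.005  0.002] deg 0.6
```

View pics/w4.png

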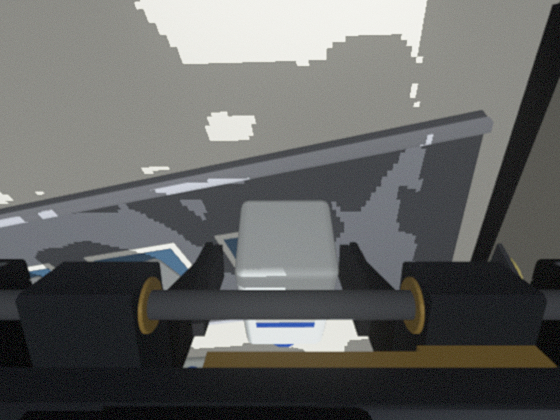

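>>> {"method": "arm_command", "body": {"targets": [[255,0,0,0,0,0,0],[255,0,0,0,0,0,0],[255,0,0,0,0,0,0],[255,0,0,0,0,0,0],[255,0,0,0,0,0,0],[255,-9,-5,0,0,0,0],[255,-26,-15,0,0,0,0],[255,-52,-30,0,0,0,0],[255,-78,-45,0,0,0,0],[255,-104,-60,0,0,0,0]], "newtons": 20}}

```text
time: 7.0
ee_pos: [0.5801, -0.0493, 0.1403]
eef_rot: [-0.586, 0.39, 0.315, 0.636]
ft_force: [0.5, 1.1, -1.9]
width: 0.0442
```

```bash
python3 - <<'E'
from h import *
brief()
save('wrist','w5.png');save('scene','s5.png')
# place: bottle lying radial az 28, centre (.50,.26); grip 25mm toward base
az=28;a=np.array([np.cos(np.radians(az)),np.sin(np.radians(az)),0])
g=np.array([.495,.25,.032])-.0255*a
for z in (.17,0): delta(g+[0,0,z],Rt(60,az,1),grasp=True)
E
```

```text
{'time': 7.0, 'joint_positions': [-0.7449, -0.077, 0.6963, 2.1887, 0.2581, 0.5048, 1.2103], 'ee_pos': [0.5801, -0.0493, 0.1403], 'eef_rot': [-0.5863, 0.3898, 0.315, 0.6365], 'ft_force': [0.4915, 1.0813, -1.8747], 'torque': [0.2113, 0.7439, 0.0728], 'width': 0.0442}
TCP [0.4809 0.2425 0.1855] d [-102.8   99.6  276.7] rv [-0.538 -0.299  0.011] deg 35.3
TCP [0.4809 0.2425 0.0155] d [ 43.7 185.7 274.6] rv [-0.538 -0.299  0.011] deg 35.3
```

View pics/s5.png

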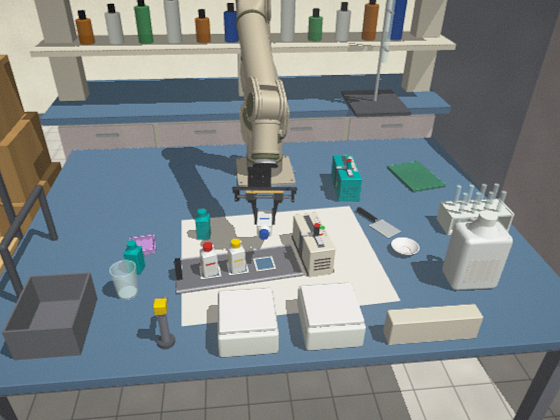

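View pics/w5.png

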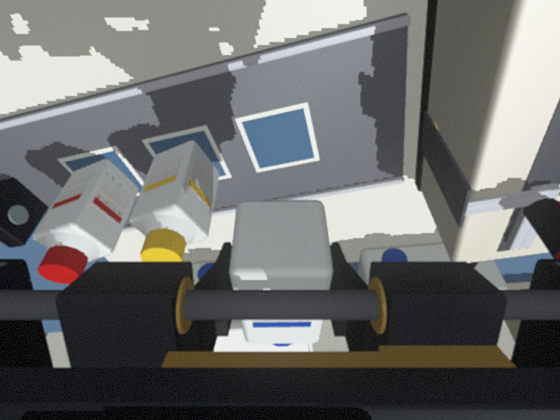

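```bash
python3 - <<'E'
from h import *
az=28;a=np.array([np.cos(np.radians(az)),np.sin(np.radians(az)),0])
delta([.52,-.04,.25],Rt(60,-7,1))
delta([.50,.10,.26],Rt(60,10,1))
delta([.48,.2425,.24],Rt(60,az,1))
E
```

```text
TCP [ 0.52 -0.04  0.25] d [-123.6    0.9    2.2] rv [-0.01   0.008  0.008] deg 0.9
TCP [0.5  0.1  0.26] d [-149.8   29.1  138.7] rv [-0.267 -0.141  0.009] deg 17.3
TCP [0.48   0.2425 0.24  ] d [-150.2   72.7  277.2] rv [-0.538 -0.299  0.011] deg 35.3
```

>>> {"method": "arm_command", "body": {"targets": [[255,-45,0,0,0,0,0],[255,-90,0,0,0,0,0],[255,-124,0,0,0,0,0],[255,-132,10,45,-0.09,-0.05,0],[255,-141,20,90,-0.18,-0.1,0],[255,-150,30,138,-0.267,-0.141,0.009],[255,-150,44,185,-0.36,-0.195,0.01],[255,-150,58,232,-0.45,-0.25,0.01],[255,-150,73,277,-0.538,-0.299,0.011],[255,-150,73,277,-0.538,-0.299,0.011]]}}

```text
time: 8.1
ee_pos: [0.476, 0.2467, 0.2331]
eef_rot: [0.68, -0.195, -0.496, -0.504]
ft_force: [0.1, -0.0, -1.2]
width: 0.0437
```

```bash
python3 - <<'E'
from h import *
brief()
save('top','t6.png')
az=28;a=np.array([np.cos(np.radians(az)),np.sin(np.radians(az)),0])
g=np.array([.495,.25,.031])-.0255*a
for z in (.015,0): delta(g+[0,0,z],Rt(60,az,1),grasp=True)
E
```

```text
{'time': 8.1, 'joint_positions': [-1.0416, -0.2901, 0.3805, 2.1459, 0.261, 0.769, 1.2788], 'ee_pos': [0.476, 0.2467, 0.2331], 'eef_rot': [0.6799, -0.195, -0.4958, -0.5039], 'ft_force': [0.1485, -0.0402, -1.2424], 'torque': [-0.4153, 0.7372, -0.0054], 'width': 0.0437}
TCP [0.4809 0.2425 0.0295] d [178.8  97.8  -3.1] rv [ 0.004  0.001 -0.01 ] deg 0.6
TCP [0.4809 0.2425 0.0145] d [191.9 105.2  -3.1] rv [ 0.004  0.001 -0.01 ] deg 0.6
```

View pics/t6.png

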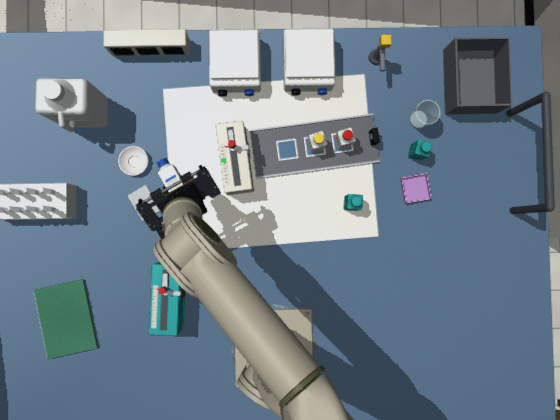

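```bash
cat > t2.py <<'E'
from ik import *
s0=np.array([-1.0416,-0.2901,0.3805,2.1459,0.261,0.769,1.2788])
def t(n,g,phi,yaw,sg=1):
    Rg=Rt(phi,yaw,sg); p=np.array(g)+.019*Rg[:,0]; q,ep,eo=ik(p,Rg,s0,4); print(n,g,phi,yaw,'err mm %.1f deg %.1f'%(ep,eo),np.round(q,2))
a=np.array([np.cos(np.radians(20)),np.sin(np.radians(20)),0]);c=np.array([.475,.268,0])
t('place',c-.0255*a+[0,0,.031],60,20)
for f in (140,145,150): t('re',c+.015*a+[0,0,.03],f,20)
t('fin',[.598,-.053,.075],55,6.5)
t('fin',[.598,-.053,.075],58,6.5)
E
python3 t2.py
python3 - <<'E'
from h import *
az=20;a=np.array([np.cos(np.radians(az)),np.sin(np.radians(az)),0])
g=np.array([.475,.268,.031])-.0255*a
for z in (.06,.005,0): delta(g+[0,0,z],Rt(60,az,1),grasp=True)
E
```

```text
place [0.45103784 0.25927849 0.031     ] 60 20 err mm 0.0 deg 0.0 [-1.28  0.12  0.58  2.39  0.63  0.2   0.61]
re [0.48909539 0.2731303  0.03      ] 140 20 err mm 0.0 deg 0.0 [-0.59  1.04  0.14  1.06 -0.22  1.92  1.48]
re [0.48909539 0.2731303  0.03      ] 145 20 err mm 0.0 deg 0.0 [-0.57  1.11  0.13  0.98 -0.23  2.02  1.47]
re [0.48909539 0.2731303  0.03      ] 150 20 err mm 6.7 deg 2.2 [-0.47  1.14 -0.08  0.95 -0.11  2.05  1.38]
fin [0.598, -0.053, 0.075] 55 6.5 err mm 0.0 deg 0.0 [-0.05  0.16  0.13  2.21 -0.66  0.21  2.36]
fin [0.598, -0.053, 0.075] 58 6.5 err mm 0.0 deg 0.0 [-0.19  0.17  0.27  2.18 -0.53  0.28  2.22]
TCP [0.46   0.2625 0.0745] d [135.2  83.5  24.4] rv [ 0.125  0.071 -0.01 ] deg 8.3
TCP [0.46   0.2625 0.0195] d [183.1 110.5  24.4] rv [ 0.125  0.071 -0.01 ] deg 8.3
TCP [0.46   0.2625 0.0145] d [187.5 113.   24.4] rv [ 0.125  0.071 -0.01 ] deg 8.3
```

>>> {"method": "arm_command", "body": {"targets": [[255,40,25,24,0.125,0.07,-0.01],[255,80,50,24,0.125,0.07,-0.01],[255,115,72,24,0.125,0.07,-0.01],[255,145,90,24,0.125,0.07,-0.01],[255,165,101,24,0.125,0.07,-0.01],[255,178,108,24,0.125,0.07,-0.01],[255,184,111,24,0.125,0.07,-0.01],[255,184,111,24,0.125,0.07,-0.01]]}}

```text
time: 8.95
ee_pos: [0.4617, 0.2593, 0.0191]
eef_rot: [0.664, -0.243, -0.453, -0.543]
ft_force: [0.5, 0.3, -1.4]
width: 0.0438
```

```bash
python3 - <<'E'
from h import *
brief()
az=20;a=np.array([np.cos(np.radians(az)),np.sin(np.radians(az)),0])
g=np.array([.475,.268,.031])-.0255*a
for z in (.005,0): delta(g+[0,0,z],Rt(60,az,1),grasp=True)
E
```

```text
{'time': 8.95, 'joint_positions': [-0.9617, 0.0962, 0.2472, 2.371, 0.7263, 0.245, 0.5223], 'ee_pos': [0.4617, 0.2593, 0.0191], 'eef_rot': [0.6637, -0.2433, -0.453, -0.5432], 'ft_force': [0.5037, 0.2954, -1.3725], 'torque': [-0.2613, 0.7622, 0.0113], 'width': 0.0438}
TCP [0.46   0.2625 0.0195] d [-0.7  0.2  3.7] rv [-0.005 -0.002  0.001] deg 0.3
TCP [0.46   0.2625 0.0145] d [3.6 2.7 3.7] rv [-0.005 -0.002  0.001] deg 0.3
```

>>> {"method": "arm_command", "body": {"targets": [[255,2,1.5,0,0,0,0],[255,4,2.5,0,0,0,0],[255,4.5,2.8,0,0,0,0],[255,4.5,2.8,0,0,0,0]]}}

```text
time: 9.35
ee_pos: [0.4622, 0.2611, 0.0157]
eef_rot: [0.664, -0.241, -0.453, -0.544]
ft_force: [0.0, 0.2, -3.0]
width: 0.0439
```

>>> {"method": "arm_command", "body": {"targets": [[70,0,0,0,0,0,0],[70,0,0,0,0,0,0],[70,0,0,0,0,0,0],[70,-30,0,0,0,0,0],[70,-75,0,0,0,0,0],[70,-120,0,0,0,0,0],[70,-160,0,0,0,0,0],[70,-160,0,0,0,0,0]]}}

```text
time: 10.15
ee_pos: [0.3868, 0.2349, 0.1595]
eef_rot: [0.663, -0.238, -0.452, -0.547]
ft_force: [1.3, 0.9, -0.5]
width: 0.0633
```

```bash
python3 - <<'E'
from h import *
brief()
save('wrist','w7.png'); 
E
```

```text
{'time': 10.15, 'joint_positions': [-0.9008, -0.3892, 0.0576, 2.4042, 0.4214, 0.6852, 0.804], 'ee_pos': [0.3868, 0.2349, 0.1595], 'eef_rot': [0.6633, -0.238, -0.452, -0.5469], 'ft_force': [1.2721, 0.8736, -0.4845], 'torque': [-0.1309, 0.5172, 0.0048], 'width': 0.0633}
```

View pics/w7.png

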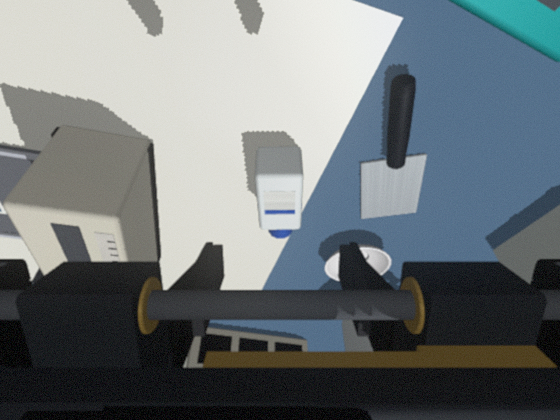

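```bash
python3 - <<'E'
import cv2
a=cv2.imread('pics/w7.png')[130:250,220:340]
cv2.imwrite('pics/w7a.png',cv2.resize(a,None,fx=5,fy=5,interpolation=cv2.INTER_CUBIC))
E
```

```text
(no output)
```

View pics/w7a.png

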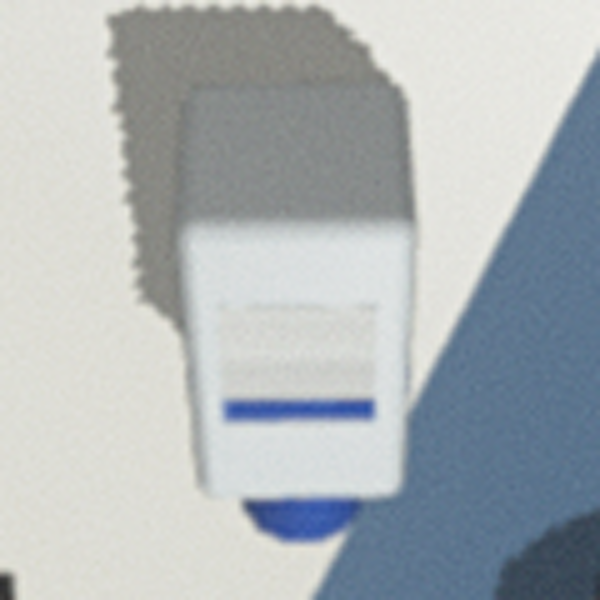

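```bash
python3 - <<'E'
from h import *
cp=campose('wrist')
def g(n,u,v,z):
    p=unproj(cp,(u/5+220-.4,v/5+130-.4),z); print(n,np.round(p,4)); return p
bl=g('bl',182,222,.044);br=g('br',413,220,.044);tl=g('tl',204,495,.044);tr=g('tr',404,495,.044)
b0=g('bot',188,88,0);b1=g('bot',402,88,0)
m=(tl+tr)/2;n=(bl+br)/2;d=m-n;print('len',np.linalg.norm(d),'wid',np.linalg.norm(tl-tr),np.linalg.norm(bl-br),'yaw',np.degrees(np.arctan2(d[1],d[0])),'centre',n+d/np.linalg.norm(d)*.0525, n+d/np.linalg.norm(d)*.04-m+d/2)
e=br-bl;print('perp yaw',np.degrees(np.arctan2(e[0],-e[1])))
E
```

```text
bl [0.4293 0.2278 0.044 ]
br [0.4155 0.2653 0.044 ]
tl [0.501  0.2539 0.044 ]
tr [0.4872 0.293  0.044 ]
bot [0.4347 0.2285 0.    ]
bot [0.4208 0.2675 0.    ]
len 0.0765815695414315 wid 0.041481899736541296 0.03990545030515842 yaw 20.58413633291766 centre [0.47154967 0.26499187 0.044     ] [0.00160009 0.00060093 0.        ]
perp yaw -159.79173244834695
```

```bash
cat > t3.py <<'E'
from h import *
import sys
az=20.3;a=np.array([np.cos(np.radians(az)),np.sin(np.radians(az)),0])
c=np.array([.474,.2655,0]); g=c+.013*a+[0,0,.032]; Rg=Rt(144,az,1)
if __name__=='__main__':
    delta([.43,.25,.30],Rt(95,az,1))
    delta([.54,.29,.25],Rt(130,az,1))
    delta(g-.09*Rg[:,0],Rg,grasp=True)
    delta(g,Rg,grasp=True)
E
python3 t3.py
```

```text
TCP [0.43 0.25 0.3 ] d [ -99.9 -112.1    0.7] rv [-0.009  0.004  0.62 ] deg 35.6
TCP [0.54 0.29 0.25] d [   2.7 -187.5    0.8] rv [-0.008  0.007  1.231] deg 70.6
TCP [0.5401 0.2899 0.0737] d [154.5 -97.9  -0.3] rv [-0.008  0.008  1.476] deg 84.6
TCP [0.4718 0.2647 0.0208] d [163.   -8.3  -1.2] rv [-0.008  0.008  1.476] deg 84.6
```

>>> {"method": "arm_command", "body": {"targets": [[70,-40,-35,0,0,0,0.14],[70,-80,-70,0,0,0,0.28],[70,-100,-105,0,0,0,0.42],[70,-100,-125,0,0,0,0.56],[70,-90,-145,0,0,0,0.7],[70,-65,-165,0,0,0,0.84],[70,-40,-180,0,0,0,0.98],[70,-20,-188,0,0,0,1.12],[70,0,-188,0,0,0,1.23],[70,3,-188,0,0,0,1.23]]}}

```text
time: 11.2
ee_pos: [0.5285, 0.2885, 0.2445]
eef_rot: [-0.447, 0.551, 0.667, 0.228]
ft_force: [0.7, 0.6, -2.6]
width: 0.0635
```

```bash
python3 - <<'E'
from t3 import *
brief(); save('wrist','w8.png'); delta([.57,.30,.16],Rg)
delta(g-.09*Rg[:,0],Rg,grasp=True);delta(g,Rg,grasp=True)
E
```

```text
{'time': 11.2, 'joint_positions': [-0.55, 0.7298, 0.0493, 0.9456, -0.12, 2.0212, 1.3959], 'ee_pos': [0.5285, 0.2885, 0.2445], 'eef_rot': [-0.4467, 0.551, 0.6671, 0.2277], 'ft_force': [0.6781, 0.5605, -2.5639], 'torque': [0.2478, -0.5719, 0.0235], 'width': 0.0635}
TCP [0.57 0.3  0.16] d [ 51.9 -82.8  -6.9] rv [ 0.002 -0.002  0.387] deg 22.1
TCP [0.5401 0.2899 0.0737] d [ 141.9 -101.5   -5.9] rv [ 0.002 -0.002  0.387] deg 22.1
TCP [0.4718 0.2647 0.0208] d [225.2 -67.6  -5.7] rv [ 0.002 -0.002  0.387] deg 22.1
```

View pics/w8.png

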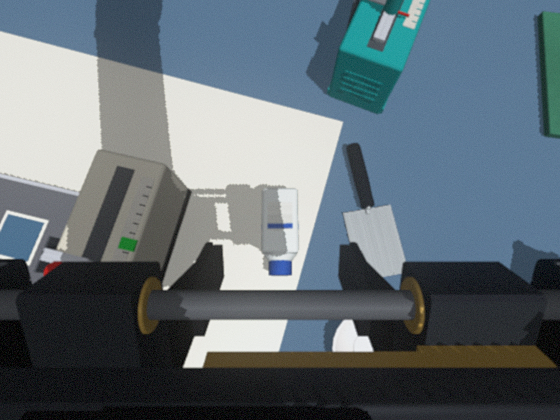

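```bash
cat > t4.py <<'E'
from ik import *
from t3 import g,az
s0=np.array([-0.55,0.7298,0.0493,0.9456,-0.12,2.0212,1.3959])
for dz,f in [(.06,144),(.06,140),(.03,144),(0,144),(0,146)]:
    Rg=Rt(f,az,1); p=g+[0,0,dz]+.019*Rg[:,0]; q,ep,eo=ik(p,Rg,s0,3); print(dz,f,'err mm %.1f deg %.1f'%(ep,eo),np.round(q,2))
E
python3 t4.py; python3 - <<'E'
from t3 import *
delta(g+[0,0,.08],Rt(135,az,1),grasp=True);delta(g+[0,0,.05],Rt(140,az,1),grasp=True);delta(g,Rg,grasp=True)
E
```

```text
0.06 144 err mm 1.2 deg 0.4 [-0.48  1.   -0.07  1.01 -0.11  2.05  1.38]
0.06 140 err mm 0.0 deg 0.0 [-0.53  0.95  0.03  1.06 -0.15  1.99  1.42]
0.03 144 err mm 0.0 deg 0.0 [-0.52  1.04  0.02  1.01 -0.15  2.02  1.43]
0 144 err mm 0.0 deg 0.0 [-0.52  1.08  0.02  1.01 -0.15  1.99  1.43]
0 146 err mm 0.0 deg 0.0 [-0.52  1.11  0.02  0.97 -0.16  2.03  1.43]
TCP [0.4736 0.2653 0.0986] d [158.2 -28.2  -5.7] rv [ 0.003 -0.001  0.229] deg 13.1
TCP [0.4725 0.265  0.0698] d [183.2 -42.4  -5.7] rv [ 0.003 -0.001  0.317] deg 18.1
TCP [0.4718 0.2647 0.0208] d [225.2 -67.6  -5.7] rv [ 0.002 -0.002  0.387] deg 22.1
```

>>> {"method": "arm_command", "body": {"targets": [[70,45,-8,-6,0,0,0.1],[70,90,-16,-6,0,0,0.2],[70,130,-22,-6,0,0,0.229],[70,158,-28,-6,0,0,0.229],[70,170,-35,-6,0,0,0.28],[70,183,-42,-6,0,0,0.317],[70,183,-42,-6,0,0,0.317]]}}

```text
time: 11.95
ee_pos: [0.4737, 0.2621, 0.0721]
eef_rot: [-0.357, 0.612, 0.695, 0.122]
ft_force: [-0.4, -0.8, -0.1]
width: 0.063
```

```bash
python3 - <<'E'
from t3 import *
brief(); save('wrist','w9.png'); delta(g+[0,0,.02],Rg,grasp=True);delta(g,Rg,grasp=True)
E
```

```text
{'time': 11.95, 'joint_positions': [-0.5325, 0.9588, 0.0367, 1.0716, -0.1487, 1.9728, 1.4301], 'ee_pos': [0.4737, 0.2621, 0.0721], 'eef_rot': [-0.3571, 0.612, 0.695, 0.1223], 'ft_force': [-0.4241, -0.8466, -0.1499], 'torque': [0.4007, -0.8188, 0.0023], 'width': 0.063}
TCP [0.4718 0.2647 0.0408] d [ 22.8 -24.    3. ] rv [-0.003 -0.002  0.078] deg 4.5
TCP [0.4718 0.2647 0.0208] d [ 35.8 -39.2   3.1] rv [-0.003 -0.002  0.078] deg 4.5
```

View pics/w9.png

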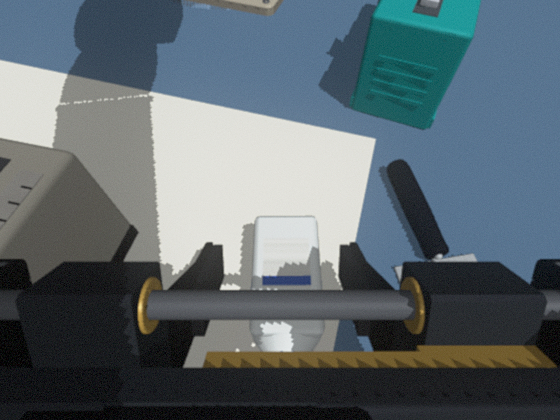

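>>> {"method": "arm_command", "body": {"targets": [[70,8,-8,3,0,0,0.04],[70,16,-16,3,0,0,0.078],[70,23,-24,3,0,0,0.078],[70,30,-32,3,0,0,0.078],[70,36,-39,3,0,0,0.078],[70,36,-39,3,0,0,0.078],[255,36,-39,3,0,0,0.078],[255,36,-39,3,0,0,0.078],[255,36,-39,3,0,0,0.078],[255,36,-39,3,0,0,0.078]], "newtons": 25}}

```text
time: 13.0
ee_pos: [0.4722, 0.2655, 0.0234]
eef_rot: [-0.335, 0.623, 0.7, 0.097]
ft_force: [2.0, 0.6, 2.0]
width: 0.0438
```

```bash
python3 - <<'E'
from t3 import *
s=brief(); save('top','t9.png')
Rm=R.from_quat(s['eef_rot']).as_matrix(); print('phi',np.degrees(np.arctan2(-Rm[2,0],Rm[0,0]/np.cos(np.radians(20)))), 'grip',s['ee_pos']-.019*Rm[:,0])
E
```

```text
{'time': 13.0, 'joint_positions': [-0.5275, 1.077, 0.0273, 1.0067, -0.1563, 1.9897, 1.4306], 'ee_pos': [0.4722, 0.2655, 0.0234], 'eef_rot': [-0.3347, 0.6233, 0.7, 0.0974], 'ft_force': [2.0181, 0.5986, 2.0429], 'torque': [0.305, -0.674, -0.0151], 'width': 0.0438}
phi 143.77851020299255 grip [0.48657561 0.2708372  0.03463562]
```

View pics/t9.png

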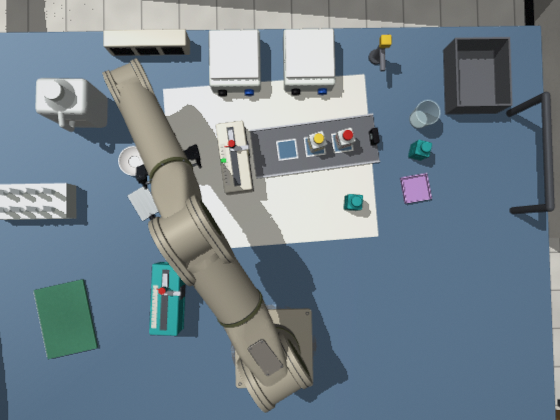

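```bash
cat > t5.py <<'E'
from h import *
# grip transform at time 13.0
Rm=R.from_quat([-0.3347,0.6233,0.7,0.0974]).as_matrix(); p=np.array([0.4722,0.2655,0.0234])
az=20.0
jz=Rm[:,2]; # jaw axis; bottle axis = horizontal, perpendicular to jaw
ax=np.cross(jz,[0,0,1]); ax/=np.linalg.norm(ax); ax*=np.sign(ax[0])
c=np.array([.474,.2655,.022]); c=c-jz*((c-p)@jz)   # centred between the jaws
Rb=np.column_stack([np.cross(ax,[0,0,1])*0+np.cross([0,0,1.],ax)*0+np.array([0,0,-1.]),np.cross(ax,[0,0,-1.]),ax]) # x=down(will face +x), z=axis
rel_R=Rb.T@Rm; rel_p=Rb.T@(p-c)
def tool_for(centre,yaw):
    B=R.from_euler('z',yaw,degrees=True).as_matrix()
    return np.array(centre)+B@rel_p, B@rel_R
if __name__=='__main__':
    print(np.linalg.det(Rb),rel_p,np.degrees(np.arctan2(ax[1],ax[0])))
    for n,cc,y in [('lift',(.46,.25,.24),20),('mid',(.53,.10,.27),10),('above',(.597,-.053,.20),6.5),('hov',(.597,-.053,.075),6.5),('fin',(.597,-.053,.0585),6.5)]:
        P,Q=tool_for(cc,y); print(n); delta(P,Q)
E
python3 t5.py
cat > t6.py <<'E'
from ik import *
from t5 import tool_for
q0=np.array([-0.15,0.17,0.23,2.2,-.5,.25,2.2])
for cc,y in [((.46,.25,.24),20),((.53,.10,.27),10),((.597,-.053,.2),6.5),((.597,-.053,.0585),6.5)]:
    P,Q=tool_for(cc,y); q,ep,eo=ik(P,Q,q0,4); print(cc,'err mm %.1f deg %.1f'%(ep,eo),np.round(q,2))
E
python3 t6.py
```

```text
1.0000000000000002 [-1.40064849e-03  1.45696334e-06 -1.68805293e-03] 20.313497010775965
lift
TCP [0.4587 0.2495 0.2383] d [-112.   184.2  -10.5] rv [ 0.007 -0.002 -1.571] deg 90.0
mid
TCP [0.5286 0.0998 0.2683] d [-140.6  200.3 -175.3] rv [ 0.198 -0.032 -1.566] deg 90.5
above
TCP [ 0.5956 -0.0532  0.1983] d [-107.1  137.9 -341.8] rv [ 0.265 -0.042 -1.562] deg 90.8
hov
TCP [ 0.5956 -0.0532  0.0733] d [ -33.3   37.  -341.7] rv [ 0.265 -0.042 -1.562] deg 90.8
fin
TCP [ 0.5956 -0.0532  0.0568] d [ -23.6   23.7 -341.7] rv [ 0.265 -0.042 -1.562] deg 90.8
(0.46, 0.25, 0.24) err mm 0.0 deg 0.0 [ 0.01 -0.36 -0.6   2.21 -0.06  0.62  1.33]
(0.53, 0.1, 0.27) err mm 0.0 deg 0.0 [ 0.02 -0.32 -0.29  2.16 -0.04  0.66  1.49]
(0.597, -0.053, 0.2) err mm 0.0 deg 0.0 [-0.08 -0.11  0.15  2.14 -0.2   0.49  1.91]
(0.597, -0.053, 0.0585) err mm 0.0 deg 0.0 [ 0.03  0.14  0.06  2.25 -0.78  0.17  2.5 ]
```

>>> {"method": "arm_command", "body": {"targets": [[255,-12,16,0,0,0,0],[255,-36,50,-2,0,0,-0.1],[255,-60,85,-4,0,0,-0.24],[255,-84,120,-6,0,0,-0.38],[255,-105,155,-8,0,0,-0.52],[255,-112,184,-10,0,0,-0.66],[255,-112,184,-10,0,0,-0.8],[255,-112,184,-10,0,0,-0.94],[255,-112,184,-10,0,0,-1.08],[255,-112,184,-10,0,0,-1.22]]}}

```text
time: 14.05
ee_pos: [0.4583, 0.25, 0.2398]
eef_rot: [0.632, -0.317, -0.517, -0.483]
ft_force: [-0.0, -0.8, -2.2]
width: 0.0436
```

```bash
python3 - <<'E'
from t5 import *
brief(); save('scene','s10.png')
for n,cc,y in [('lift',(.46,.25,.27),20),('mid',(.53,.10,.27),10),('above',(.597,-.053,.20),6.5)]:
        P,Q=tool_for(cc,y); print(n); delta(P,Q)
E
```

```text
{'time': 14.05, 'joint_positions': [-0.6211, -0.1158, -0.0187, 1.9481, 0.0905, 1.0347, 1.25], 'ee_pos': [0.4583, 0.25, 0.2398], 'eef_rot': [0.6322, -0.3167, -0.5165, -0.4829], 'ft_force': [-0.0467, -0.778, -2.1824], 'torque': [-0.1449, 0.5015, 0.0165], 'width': 0.0436}
lift
TCP [0.4587 0.2495 0.2683] d [-29.2 -13.1  -0.2] rv [ 0.007  0.002 -0.341] deg 19.5
mid
TCP [0.5286 0.0998 0.2683] d [ -25.1  -25.9 -164.9] rv [ 0.164  0.08  -0.34 ] deg 22.1
above
TCP [ 0.5956 -0.0532  0.1983] d [  44.9  -15.  -331.5] rv [ 0.219  0.107 -0.339] deg 23.9
```

View pics/s10.png

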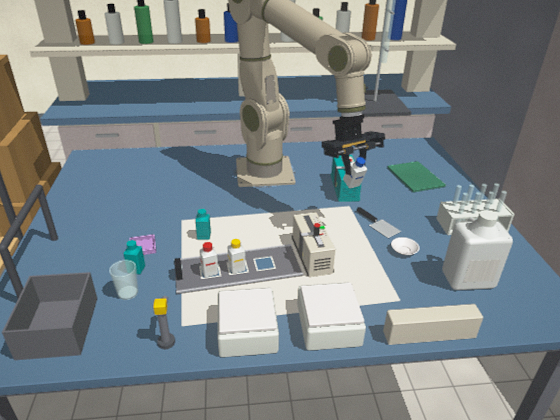

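>>> {"method": "arm_command", "body": {"targets": [[255,-28,-14,-20,0.02,0.01,-0.12],[255,-28,-18,-60,0.06,0.03,-0.25],[255,-27,-21,-105,0.1,0.05,-0.34],[255,-26,-24,-140,0.14,0.07,-0.34],[255,-25,-26,-165,0.164,0.08,-0.34],[255,-15,-25,-205,0.18,0.085,-0.34],[255,5,-22,-250,0.195,0.095,-0.34],[255,25,-18,-292,0.21,0.1,-0.34],[255,45,-15,-331,0.219,0.107,-0.339],[255,45,-15,-331,0.219,0.107,-0.339]]}}

```text
time: 15.1
ee_pos: [0.5978, -0.0571, 0.1968]
eef_rot: [0.645, -0.292, -0.357, -0.61]
ft_force: [-0.6, 0.1, -2.0]
width: 0.044
```

```bash
python3 - <<'E'
from t5 import *
brief(); save('scene','s11.png');save('top','t11.png')
a=cv2.imread('pics/s11.png')[170:310,150:350]; b=cv2.imread('pics/t11.png')[90:220,200:400]
cv2.imwrite('pics/s11z.png',cv2.resize(a,None,fx=4,fy=4,interpolation=cv2.INTER_CUBIC))
cv2.imwrite('pics/t11z.png',cv2.resize(b,None,fx=4,fy=4,interpolation=cv2.INTER_CUBIC))
for n,cc,y in [('above',(.597,-.053,.20),6.5),('mid',(.597,-.053,.13),6.5),('hov',(.597,-.053,.075),6.5),('fin',(.597,-.053,.0585),6.5)]:
        P,Q=tool_for(cc,y); print(n); delta(P,Q)
E
```

```text
{'time': 15.1, 'joint_positions': [-0.5203, -0.1386, 0.571, 2.1475, -0.0496, 0.5022, 1.782], 'ee_pos': [0.5978, -0.0571, 0.1968], 'eef_rot': [0.6451, -0.2918, -0.3566, -0.6096], 'ft_force': [-0.6493, 0.1293, -1.9801], 'torque': [-0.0248, 0.9793, 0.0271], 'width': 0.044}
above
TCP [ 0.5956 -0.0532  0.1983] d [-1.2  2.3 -1.2] rv [-0.001 -0.002 -0.012] deg 0.7
mid
TCP [ 0.5956 -0.0532  0.1283] d [55.8 42.9 -1.1] rv [-0.001 -0.002 -0.012] deg 0.7
hov
TCP [ 0.5956 -0.0532  0.0733] d [100.6  74.8  -1. ] rv [-0.001 -0.002 -0.012] deg 0.7
fin
TCP [ 0.5956 -0.0532  0.0568] d [114.1  84.4  -1. ] rv [-0.001 -0.002 -0.012] deg 0.7
```

View pics/s11z.png

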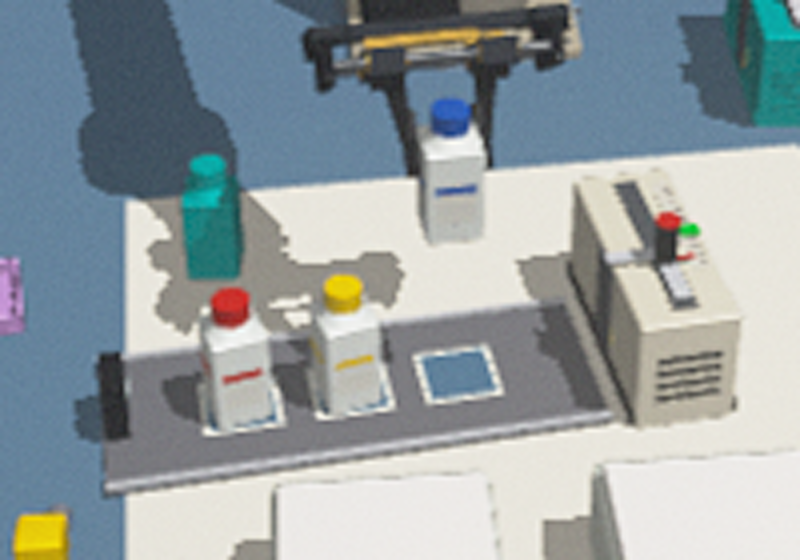

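View pics/t11z.png

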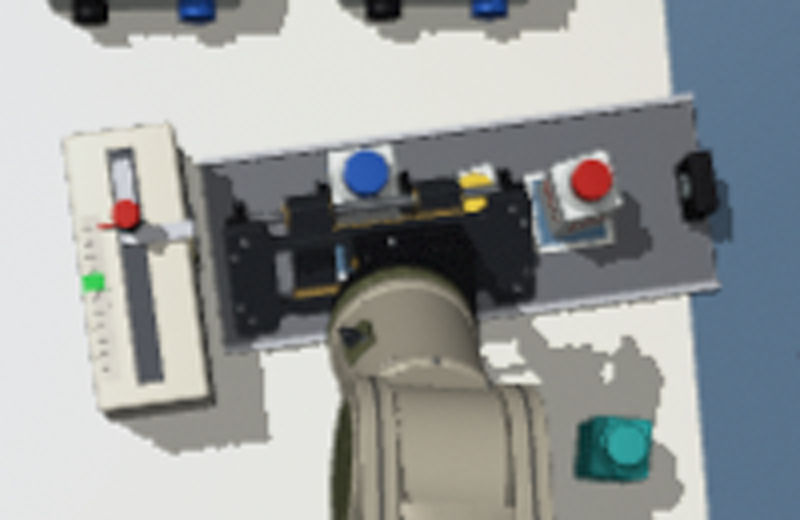

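```bash
python3 - <<'E'
from t5 import *
cp=campose('top'); cs=campose('scene')
s=read_state()
print('cap top meas',unproj(cp,(200+367/4-.375,90+173/4-.375),.2505))
Rm=R.from_quat(s['eef_rot']).as_matrix(); B=Rm@rel_R.T; c=s['ee_pos']-B@rel_p
print('pred centre',c,'axis',B[:,2],'yaw',np.degrees(np.arctan2(B[1,0],B[0,0])))
top=c+.0525*B[:,2]; print('pred top px',proj(cp,top),(200+367/4-.375,90+173/4-.375))
print('scene top px',proj(cs,top),(150+450/4,170+106/4),'bottom',proj(cs,c-.0525*B[:,2]))
b1=unproj(cp,(0,0),0)
# pad1 in scene view: corners zoom (414,352),(490,343),(503,395),(428,405)
u=np.array([[414,352],[490,343],[503,395],[428,405]])/4-.375+[150,170]
P=[unproj(cs,x,.006) for x in u]; print('pad1 scene',np.mean(P,0),[np.linalg.norm(P[i]-P[(i+1)%4]) for i in range(4)])
E
```

```text
cap top meas [ 0.59898877 -0.0534016   0.2505    ]
pred centre [ 0.5994696  -0.05153983  0.20034006] axis [0.01204698 0.00265419 0.99992391] yaw 6.392265284932193
pred top px [290.62392174 132.27252973] (291.375, 132.875)
scene top px [263.75706221 196.80025614] (262.5, 196.5) bottom [263.69717853 226.47243049]
pad1 scene [ 0.59802628 -0.04995294  0.006     ] [np.float64(0.06156676961724724), np.float64(0.06366530977946298), np.float64(0.05886821111971858), np.float64(0.06448320475773303)]
```

>>> {"method": "arm_command", "body": {"targets": [[255,0,2,-1,0,0,-0.012],[255,25,21,-1,0,0,-0.012],[255,55,42,-1,0,0,-0.012],[255,80,60,-1,0,0,-0.012],[255,97,72,-1,0,0,-0.012],[255,104,77,-1,0,0,-0.012],[255,104,77,-1,0,0,-0.012],[255,104,77,-1,0,0,-0.012]]}}

```text
time: 16.0
ee_pos: [0.5967, -0.0522, 0.0703]
eef_rot: [0.65, -0.283, -0.355, -0.61]
ft_force: [0.5, 0.0, -0.2]
width: 0.0442
```

```bash
python3 - <<'E'
from t5 import *
brief(); save('scene','s12.png');save('top','t12.png')
a=cv2.imread('pics/s12.png')[170:310,150:350]; b=cv2.imread('pics/t12.png')[90:220,200:400]
cv2.imwrite('pics/s12z.png',cv2.resize(a,None,fx=4,fy=4,interpolation=cv2.INTER_CUBIC))
s=read_state();Rm=R.from_quat(s['eef_rot']).as_matrix(); B=Rm@rel_R.T; c=s['ee_pos']-B@rel_p
print('pred centre',c,'axis',B[:,2])
for n,cc,y in [('fin',(.597,-.053,.0585),6.5)]:
        P,Q=tool_for(cc,y); print(n); delta(P,Q)
E
```

```text
{'time': 16.0, 'joint_positions': [-0.4825, 0.1138, 0.5851, 2.2771, -0.8965, 0.2242, 2.5954], 'ee_pos': [0.5967, -0.0522, 0.0703], 'eef_rot': [0.6498, -0.2829, -0.3548, -0.6098], 'ft_force': [0.5387, 0.0457, -0.2027], 'torque': [-0.0621, 0.9064, 0.0071], 'width': 0.0442}
pred centre [ 0.59870138 -0.05207941  0.07276959] axis [-0.00415778  0.00373072  0.9999844 ]
fin
TCP [ 0.5956 -0.0532  0.0568] d [10.4  9.9 -0.6] rv [ 0.005 -0.001  0.004] deg 0.4
```

View pics/s12z.png

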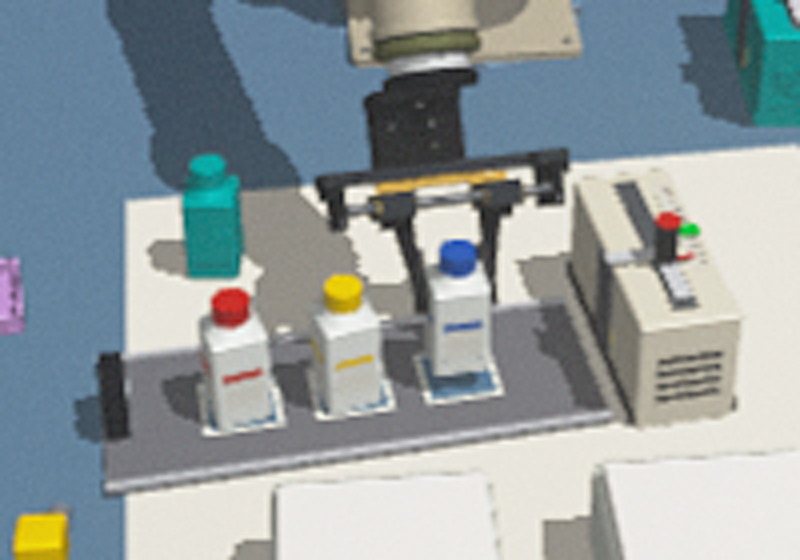

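>>> {"method": "arm_command", "body": {"targets": [[255,3,3,-0.5,0,0,0],[255,6,5.5,-0.5,0,0,0],[255,8,7.5,-0.5,0,0,0],[255,9.5,9,-0.5,0,0,0],[255,9.5,9,-0.5,0,0,0]]}}

```text
time: 16.6
ee_pos: [0.5956, -0.0534, 0.0577]
eef_rot: [0.649, -0.283, -0.354, -0.611]
ft_force: [-0.3, -0.8, -1.5]
width: 0.044
```

```bash
python3 - <<'E'
from t5 import *
brief(); save('scene','s13.png')
a=cv2.imread('pics/s13.png')[170:310,150:350]
cv2.imwrite('pics/s13z.png',cv2.resize(a,None,fx=4,fy=4,interpolation=cv2.INTER_CUBIC))
s=read_state();Rm=R.from_quat(s['eef_rot']).as_matrix(); B=Rm@rel_R.T; c=s['ee_pos']-B@rel_p
print('pred centre',c,'axis',B[:,2])
for n,cc,y in [('fin',(.597,-.053,.0585),6.5)]:
        P,Q=tool_for(cc,y); print(n); delta(P,Q)
E
```

```text
{'time': 16.6, 'joint_positions': [-0.1122, 0.1349, 0.1987, 2.2702, -0.886, 0.1756, 2.5967], 'ee_pos': [0.5956, -0.0534, 0.0577], 'eef_rot': [0.6495, -0.2831, -0.3539, -0.6106], 'ft_force': [-0.2805, -0.8465, -1.5021], 'torque': [-0.0427, 0.9557, 0.032], 'width': 0.044}
pred centre [ 0.59693638 -0.05329452  0.05937026] axis [-0.00357063  0.00322874  0.99998841]
fin
TCP [ 0.5956 -0.0532  0.0568] d [0.8 0.4 0.3] rv [ 0.003 -0.002  0.003] deg 0.3
```

View pics/s13z.png

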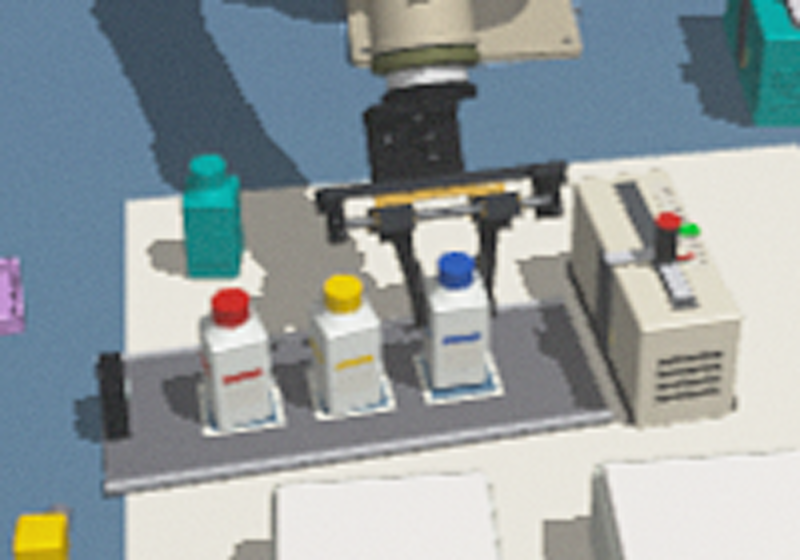

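>>> {"method": "arm_command", "body": {"targets": [[255,0.6,0.4,0,0,0,0],[255,1.2,0.8,0,0,0,0],[255,1.2,0.8,0,0,0,0]]}}

```text
time: 16.95
ee_pos: [0.5952, -0.0531, 0.0552]
eef_rot: [0.649, -0.284, -0.354, -0.611]
ft_force: [1.3, 0.1, -1.6]
width: 0.0437
```

>>> {"method": "arm_command", "body": {"targets": [[255,0.6,0.4,0,0,0,0],[255,1.2,0.8,0,0,0,0],[255,1.2,0.8,0,0,0,0]]}}

```text
time: 17.25
ee_pos: [0.5951, -0.0534, 0.0534]
eef_rot: [0.648, -0.284, -0.354, -0.611]
ft_force: [0.1, -0.1, -1.9]
width: 0.0436
```

>>> {"method": "arm_command", "body": {"targets": [[255,0.6,0.4,0,0,0,0],[255,1.2,0.8,0,0,0,0],[255,1.2,0.8,0,0,0,0]]}}

```text
time: 17.55
ee_pos: [0.5961, -0.0534, 0.0533]
eef_rot: [0.649, -0.284, -0.353, -0.612]
ft_force: [-3.5, 0.2, 6.3]
width: 0.0437
```

```bash
python3 - <<'E'
from t5 import *
brief(); save('scene','s14.png')
a=cv2.imread('pics/s14.png')[220:280,230:290]
b=cv2.imread('pics/s13.png')[220:280,230:290]
cv2.imwrite('pics/s14z.png',cv2.resize(np.hstack([b,a]),None,fx=6,fy=6,interpolation=cv2.INTER_CUBIC))
E
```

```text
{'time': 17.55, 'joint_positions': [-0.0143, 0.1468, 0.0964, 2.2665, -0.8836, 0.1599, 2.5971], 'ee_pos': [0.5961, -0.0534, 0.0533], 'eef_rot': [0.6486, -0.2836, -0.3534, -0.6115], 'ft_force': [-3.5035, 0.174, 6.2627], 'torque': [0.2625, 0.5832, 0.133], 'width': 0.0437}
```

View pics/s14z.png

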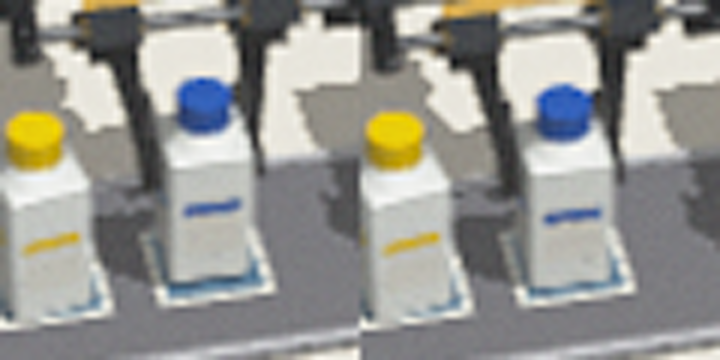

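Contact is confirmed (6 N upward). Releasing, then backing off along the tool axis.

>>> {"method": "arm_command", "body": {"targets": [[70,-0.6,-0.4,0,0,0,0],[70,-0.6,-0.4,0,0,0,0],[70,-0.6,-0.4,0,0,0,0],[70,-0.6,-0.4,0,0,0,0]]}}

```text
time: 18.0
ee_pos: [0.5951, -0.0533, 0.0528]
eef_rot: [0.648, -0.284, -0.354, -0.611]
ft_force: [0.2, -0.6, 0.4]
width: 0.0614
```

```bash
python3 - <<'E'
from t5 import *
brief(); save('scene','s15.png'); save('wrist','w15.png')
a=cv2.imread('pics/s15.png')[200:280,190:290]
cv2.imwrite('pics/s15z.png',cv2.resize(a,None,fx=6,fy=6,interpolation=cv2.INTER_CUBIC))
E
```

```text
{'time': 18.0, 'joint_positions': [-0.02, 0.1461, 0.102, 2.2676, -0.8768, 0.1615, 2.5902], 'ee_pos': [0.5951, -0.0533, 0.0528], 'eef_rot': [0.6484, -0.2842, -0.3542, -0.6111], 'ft_force': [0.2083, -0.6273, 0.4116], 'torque': [0.0201, 0.7836, 0.013], 'width': 0.0614}
```

View pics/s15z.png

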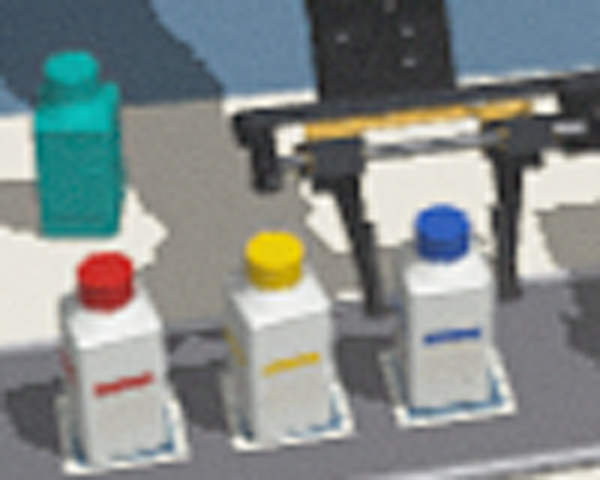

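View pics/w15.png

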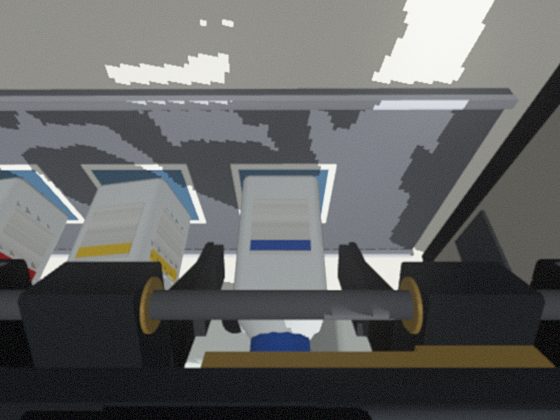

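>>> {"method": "arm_command", "body": {"targets": [[70,-8,0,0,0,0,0],[70,-25,0,0,0,0,0],[70,-50,0,0,0,0,0],[70,-80,0,0,0,0,0],[70,-110,0,0,0,0,0],[70,-140,0,0,0,0,0],[70,-160,-20,0,0,0,0.1],[70,-175,-40,0,0,0,0.2],[70,-175,-40,0,0,0,0.2]]}}

```text
time: 19.0
ee_pos: [0.5282, -0.0606, 0.2235]
eef_rot: [0.618, -0.346, -0.412, -0.573]
ft_force: [1.2, -0.1, -0.1]
width: 0.0629
```

```bash
python3 - <<'E'
from t5 import *
brief(); save('scene','s16.png'); save('wrist','w16.png'); save('top','t16.png')
a=cv2.imread('pics/s16.png')[200:280,190:290]
cv2.imwrite('pics/s16z.png',cv2.resize(a,None,fx=6,fy=6,interpolation=cv2.INTER_CUBIC))
E
```

```text
{'time': 19.0, 'joint_positions': [-0.0292, -0.1854, 0.0975, 2.0803, -0.0768, 0.8157, 1.7956], 'ee_pos': [0.5282, -0.0606, 0.2235], 'eef_rot': [0.6183, -0.346, -0.4118, -0.5731], 'ft_force': [1.2379, -0.1232, -0.1044], 'torque': [-0.0437, 0.4052, 0.0124], 'width': 0.0629}
```

View pics/s16z.png

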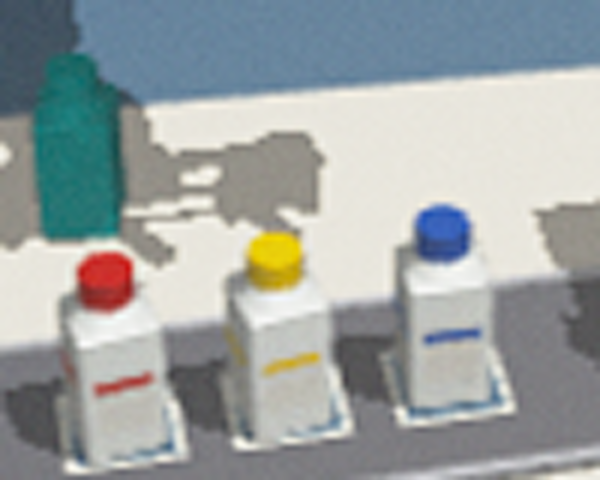

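View pics/w16.png

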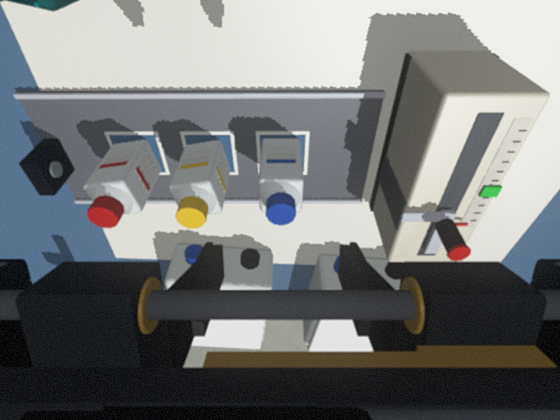

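```bash
cat >> h.py <<'E'
def Rk(yaw):
    y=np.radians(yaw); z=np.array([np.cos(y),np.sin(y),0]); x=np.array([0,0,-1.]); return np.column_stack([x,np.cross(z,x),z])
E
python3 - <<'E'
from h import *
delta([.58,.10,.25],Rk(6.5))
E
cat > t7.py <<'E'
from ik import *
from h import Rk
q0=np.array([-.03,-.1854,.0975,2.08,-.0768,.8157,.3])
for p in [(.58,.1,.25),(.595,.105,.11),(.55,.10,.11)]:
    q,ep,eo=ik(np.array(p),Rk(6.5),q0,3); print(p,'err mm %.1f deg %.1f'%(ep,eo),np.round(q,2))
E
python3 t7.py
```

```text
TCP [0.58 0.1  0.25] d [  0.3 -81.  153.6] rv [1.543 0.337 0.341] deg 92.6
(0.58, 0.1, 0.25) err mm 0.0 deg 0.0 [-0.27  0.24  0.03  1.53 -0.01  1.38 -0.13]
(0.595, 0.105, 0.11) err mm 0.0 deg 0.0 [-0.29  0.37  0.06  1.66 -0.02  1.12 -0.12]
(0.55, 0.1, 0.11) err mm 0.0 deg 0.0 [-0.29  0.28  0.03  1.78 -0.01  1.09 -0.14]
```

>>> {"method": "arm_command", "body": {"targets": [[70,-15,-10,15,0.14,0.03,0.03],[70,-15,-25,40,0.28,0.06,0.06],[70,0,-81,154,1.543,0.337,0.341],[70,0,-81,154,1.543,0.337,0.341],[70,0,-81,154,1.543,0.337,0.341],[70,0,-81,154,1.543,0.337,0.341],[70,0,-81,154,1.543,0.337,0.341],[70,0,-81,154,1.543,0.337,0.341],[70,0,-81,154,1.543,0.337,0.341],[70,0,-81,154,1.543,0.337,0.341]]}}

```text
time: 20.15
ee_pos: [0.5792, 0.1005, 0.2495]
eef_rot: [-0.138, 0.678, 0.104, 0.714]
ft_force: [-0.4, 0.9, 0.3]
width: 0.0633
```

>>> {"method": "arm_command", "body": {"targets": [[70,0,0,0,0,0,0],[70,0,0,0,0,0,0]]}}

```text
time: 20.35
ee_pos: [0.5797, 0.1002, 0.25]
eef_rot: [-0.142, 0.677, 0.107, 0.715]
ft_force: [-0.3, -0.3, -0.4]
width: 0.0632
```

```bash
python3 - <<'E'
from h import *
brief(); save('wrist','w17.png'); delta([.58,.10,.25],Rk(6.5))
a=cv2.imread('pics/w17.png')[0:260,150:430]
cv2.imwrite('pics/w17z.png',cv2.resize(a,None,fx=2.5,fy=2.5,interpolation=cv2.INTER_CUBIC)[:600])
E
```

```text
{'time': 20.35, 'joint_positions': [-0.1422, 0.2038, -0.1616, 1.5664, 0.0903, 1.3276, 0.0343], 'ee_pos': [0.5797, 0.1002, 0.25], 'eef_rot': [-0.1416, 0.6767, 0.1071, 0.7146], 'ft_force': [-0.2691, -0.2926, -0.4002], 'torque': [-0.0533, 0.0984, 0.016], 'width': 0.0632}
TCP [0.58 0.1  0.25] d [ 0.5 -0.5  0.2] rv [0.24  0.051 0.052] deg 14.4
```

View pics/w17.png

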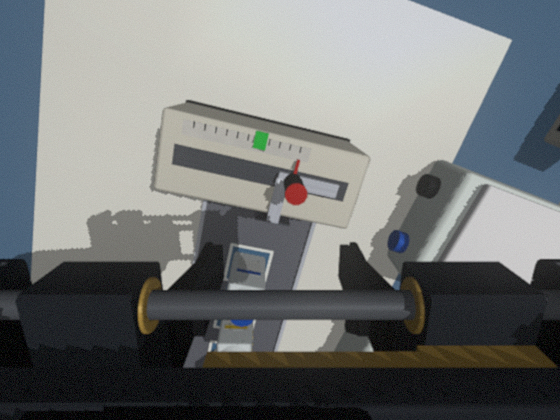

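```bash
python3 - <<'E'
import cv2
a=cv2.imread('pics/w17.png')[95:235,145:380]
cv2.imwrite('pics/w17z.png',cv2.resize(a,None,fx=3.4,fy=3.4,interpolation=cv2.INTER_CUBIC)[:600])
E
```

```text
(no output)
```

View pics/w17z.png

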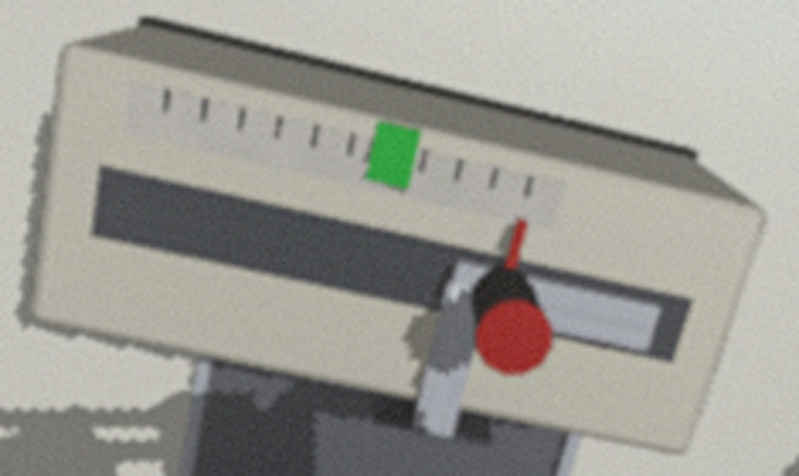

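```bash
python3 - <<'E'
from h import *
cp=campose('wrist')
def g(n,u,v,z):
    p=unproj(cp,(u/3.4+145-.35,v/3.4+95-.35),z); print(n,np.round(p,4)); return p
k=g('button',514,337,.15); pt=g('ptr tip',521,220,.106); pb=g('ptr base',511,268,.106)
m=g('mark c',395,155,.103)
a=g('A',65,45,.1);b=g('B',765,213,.1);c=g('C',690,452,.1);d=g('D',35,320,.1)
for u,v in((a,b),(d,c),(d,a),(c,b)): e=v-u;print(np.linalg.norm(e),np.degrees(np.arctan2(e[1],e[0])))
cen=(a+b+c+d)/4; print('box',cen)
y=np.radians(6.5);X=np.array([np.cos(y),np.sin(y)]);Y=np.array([-X[1],X[0]])
for n,p in (('k',k),('ptr',pt),('mark',m),('box',cen)): print(n,(p[:2]-k[:2])@X,(p[:2]-k[:2])@Y)
e=pt-pb;print(np.degrees(np.arctan2(e[1],e[0]))-90)
print('knob from ptr', pt[:2]-.0225*Y)
E
```

```text
button [0.5928 0.1104 0.15  ]
ptr tip [0.5913 0.1301 0.106 ]
ptr base [0.5937 0.1165 0.106 ]
mark c [0.5531 0.1347 0.103 ]
A [0.4631 0.1319 0.1   ]
B [0.6567 0.1543 0.1   ]
C [0.6673 0.0795 0.1   ]
D [0.4725 0.0554 0.1   ]
0.1949238846187246 6.585319941027382
0.19630181896133292 7.05524793548741
0.07708396347086278 96.9969684755901
0.07549651501218783 98.04650938954902
box [0.56490988 0.10528301 0.1       ]
k 0.0 0.0
ptr 0.0007691605317432745 0.019745682754427916
mark -0.03667455313579371 0.028590546123940033
box -0.028298553591477697 -0.0019370648689394578
9.671390652977124
knob from ptr [0.59388326 0.10776157]
```

```bash
python3 - <<'E'
from h import *
delta([.5935,.108,.19],Rk(6.8));delta([.5935,.108,.112],Rk(6.8))
E
```

```text
TCP [0.5935 0.108  0.19  ] d [60.9  5.8 12.9] rv [0.235 0.051 0.052] deg 14.1
TCP [0.5935 0.108  0.112 ] d [138.7  10.3   9.4] rv [0.235 0.051 0.052] deg 14.1
```

>>> {"method": "arm_command", "body": {"targets": [[70,10,5,13,0.12,0.025,0.025],[70,40,6,13,0.235,0.051,0.052],[70,61,6,13,0.235,0.051,0.052],[70,61,6,13,0.235,0.051,0.052],[70,61,6,13,0.235,0.051,0.052]]}}

```text
time: 20.9
ee_pos: [0.5938, 0.1085, 0.1912]
eef_rot: [-0.041, 0.706, 0.042, 0.706]
ft_force: [-0.3, 0.1, 0.7]
width: 0.0631
```

```bash
python3 - <<'E'
from h import *
brief(); save('wrist','w18.png'); delta([.5935,.108,.112],Rk(6.8))
E
```

```text
{'time': 20.9, 'joint_positions': [-0.1452, 0.3068, -0.1366, 1.5604, 0.0426, 1.2762, -0.1706], 'ee_pos': [0.5938, 0.1085, 0.1912], 'eef_rot': [-0.0412, 0.7055, 0.0416, 0.7062], 'ft_force': [-0.3452, 0.1087, 0.7226], 'torque': [-0.052, 0.0544, -0.009], 'width': 0.0631}
TCP [0.5935 0.108  0.112 ] d [80.1 -0.6 -1.1] rv [-0.002  0.003 -0.001] deg 0.2
```

View pics/w18.png

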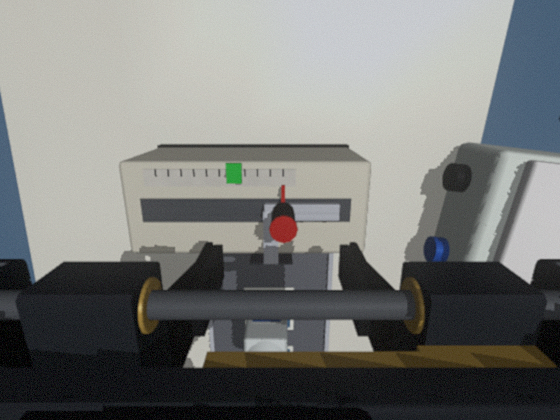

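```bash
python3 - <<'E'
from h import *
cp=campose('wrist'); print(unproj(cp,(283,229),.15),unproj(cp,(283,186),.106),unproj(cp,(234,173),.103))
E
```

```text
[0.59455131 0.1108349  0.15      ] [0.59275052 0.12925124 0.106     ] [0.5538189  0.13445038 0.103     ]
```

>>> {"method": "arm_command", "body": {"targets": [[70,25,-0.6,-1,0,0,0],[70,50,-0.6,-1,0,0,0],[70,68,-0.6,-1,0,0,0],[70,79,-0.6,-1,0,0,0],[70,79,-0.6,-1,0,0,0]]}}

```text
time: 21.45
ee_pos: [0.593, 0.1077, 0.1116]
eef_rot: [-0.041, 0.706, 0.041, 0.706]
ft_force: [-0.7, -0.5, 0.6]
width: 0.0631
```

```bash
python3 - <<'E'
from h import *
brief(); save('scene','s19.png')
a=cv2.imread('pics/s19.png')[180:290,250:350]
cv2.imwrite('pics/s19z.png',cv2.resize(a,None,fx=5,fy=5,interpolation=cv2.INTER_CUBIC))
E
```

```text
{'time': 21.45, 'joint_positions': [-0.1448, 0.3703, -0.1359, 1.6512, 0.0538, 1.1236, -0.1795], 'ee_pos': [0.593, 0.1077, 0.1116], 'eef_rot': [-0.0405, 0.7059, 0.041, 0.706], 'ft_force': [-0.6673, -0.5296, 0.5617], 'torque': [-0.0684, 0.0072, 0.0378], 'width': 0.0631}
```

View pics/s19z.png

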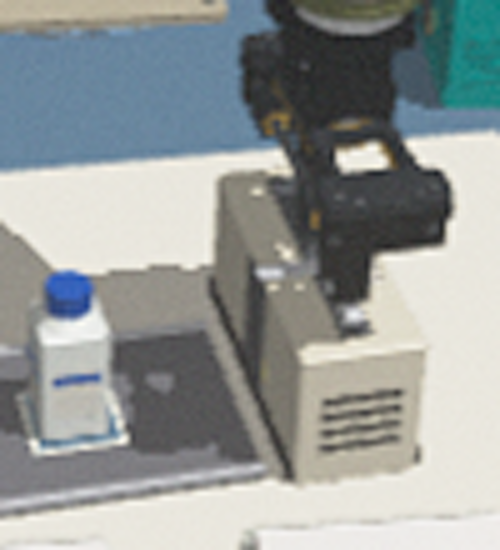

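Finger is around the post. Closing with 40 N.

>>> {"method": "arm_command", "body": {"targets": [[255,0,0,0,0,0,0],[255,0,0,0,0,0,0],[255,0,0,0,0,0,0],[255,0,0,0,0,0,0],[255,0,0,0,0,0,0],[255,0,0,0,0,0,0]], "newtons": 40}}

```text
time: 22.1
ee_pos: [0.5933, 0.1076, 0.1117]
eef_rot: [-0.04, 0.706, 0.041, 0.706]
ft_force: [-0.1, -0.1, -0.9]
width: 0.0232
```

```bash
python3 - <<'E'
from h import *
brief(); save('wrist','w20.png')
a=cv2.imread('pics/w20.png')[120:330,120:440]
cv2.imwrite('pics/w20z.png',cv2.resize(a,None,fx=2.4,fy=2.4,interpolation=cv2.INTER_CUBIC))
E
```

```text
{'time': 22.1, 'joint_positions': [-0.1447, 0.3703, -0.1357, 1.6507, 0.0537, 1.1235, -0.18], 'ee_pos': [0.5933, 0.1076, 0.1117], 'eef_rot': [-0.0402, 0.7058, 0.0407, 0.7061], 'ft_force': [-0.1235, -0.1148, -0.9302], 'torque': [-0.0571, 0.0422, -0.0004], 'width': 0.0232}
```

View pics/w20z.png

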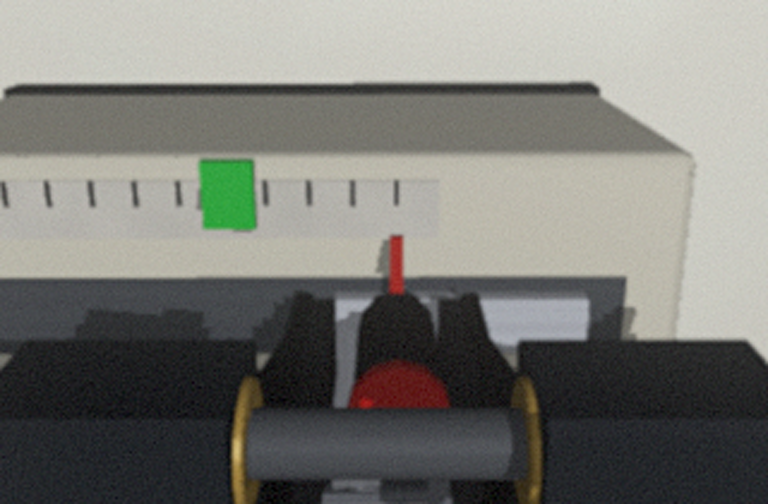

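>>> {"method": "arm_command", "body": {"targets": [[255,0,0,0,0,0,0],[255,0,0,0,0,0,0],[255,0,0,0,0,0,0]], "newtons": 40}}

```text
time: 22.45
ee_pos: [0.594, 0.1076, 0.1118]
eef_rot: [-0.04, 0.705, 0.041, 0.707]
ft_force: [5.0, 0.8, -2.7]
width: 0.0171
```

>>> {"method": "arm_command", "body": {"targets": [[255,0,0,-4,0,0,0],[255,0,0,-9,0,0,0],[255,0,0,-14,0,0,0],[255,0,0,-19,0,0,0],[255,0,0,-24,0,0,0],[255,0,0,-29,0,0,0],[255,0,0,-34,0,0,0],[255,0,0,-38,0,0,0],[255,0,0,-38,0,0,0],[255,0,0,-38,0,0,0]], "newtons": 50}}

```text
time: 23.45
ee_pos: [0.5567, 0.1032, 0.1118]
eef_rot: [-0.04, 0.705, 0.041, 0.707]
ft_force: [8.8, 0.8, -5.5]
width: 0.0166
```

```bash
python3 - <<'E'
from h import *
brief(); save('wrist','w21.png')
a=cv2.imread('pics/w21.png')[120:330,120:440]
cv2.imwrite('pics/w21z.png',cv2.resize(a,None,fx=2.4,fy=2.4,interpolation=cv2.INTER_CUBIC))
E
```

```text
{'time': 23.45, 'joint_positions': [-0.1408, 0.2947, -0.1441, 1.7514, 0.0466, 1.0954, -0.1856], 'ee_pos': [0.5567, 0.1032, 0.1118], 'eef_rot': [-0.0401, 0.7048, 0.0408, 0.7071], 'ft_force': [8.7999, 0.788, -5.5344], 'torque': [0.0985, -1.7184, 0.0092], 'width': 0.0166}
```

View pics/w21z.png

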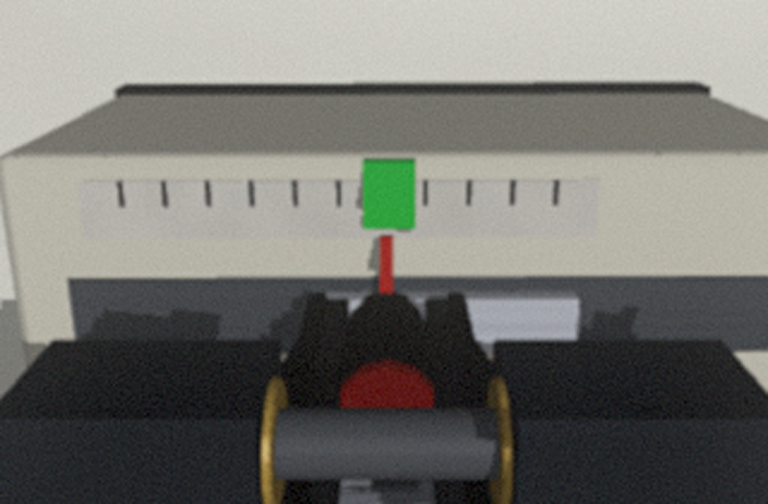

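The pointer (x 386) is under the mark centre (x 388), within about 0.5 mm. Last check: the steadiness of the hold and the rest of the bench.

>>> {"method": "arm_command", "body": {"targets": [[255,0,0,0,0,0,0],[255,0,0,0,0,0,0],[255,0,0,0,0,0,0],[255,0,0,0,0,0,0],[255,0,0,0,0,0,0]]}}

```text
time: 24.0
ee_pos: [0.5568, 0.1032, 0.1118]
eef_rot: [-0.04, 0.705, 0.041, 0.707]
ft_force: [8.9, 1.5, -5.6]
width: 0.017
```

```bash
python3 - <<'E'
from h import *
brief(); save('wrist','w22.png'); save('scene','s22.png'); save('top','t22.png')
w=cv2.imread('pics/w22.png')[120:330,120:440]; s=cv2.imread('pics/s22.png')[170:310,90:410]; 
cv2.imwrite('pics/f22.png',cv2.resize(np.vstack([w,s]),None,fx=1.7,fy=1.7,interpolation=cv2.INTER_CUBIC))
a=cv2.imread('pics/top0.png').astype(int);b=cv2.imread('pics/t22.png').astype(int)
K=campose('top')
E
```

```text
{'time': 24.0, 'joint_positions': [-0.1408, 0.2949, -0.144, 1.7511, 0.0466, 1.0955, -0.1857], 'ee_pos': [0.5568, 0.1032, 0.1118], 'eef_rot': [-0.04, 0.7048, 0.0407, 0.7071], 'ft_force': [8.8936, 1.4831, -5.6004], 'torque': [0.0875, -1.7089, 0.0204], 'width': 0.017}
```

View pics/f22.png

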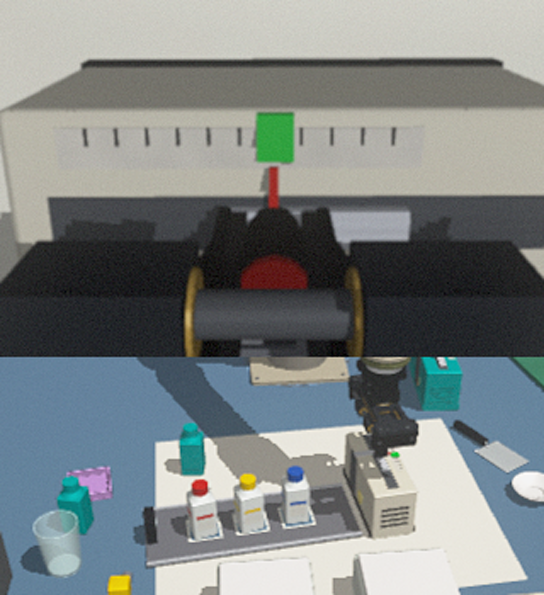

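View pics/t22.png

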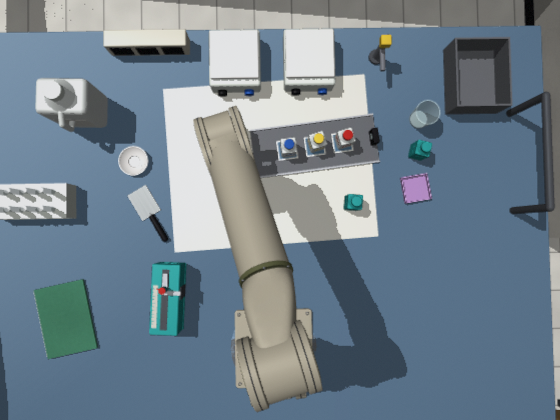

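All three bottles stand on their pads, the bystanders are where they were, and the pointer is over the mark with the knob held steady. Handing in.

```bash
python3 -c "
from bench import close_job; print(close_job())"
```

```text
the job is handed in; nothing more can be done
None
```

The blue-capped bottle now stands upright on the empty pad (pad1, nearest the lamp box). The shutter knob is pulled out to the green mark, and the gripper is still holding it there. I handed the job in at about 24 s; the system gave no verdict.

**How it went:** a straight-down grasp in place would have hit the yellow-capped bottle. I first moved the fallen bottle to clear bench left of the lamp box and laid it down. There I re-gripped it from the far side and turned it upright. I then lowered it onto pad1 until it touched (about 6 N), let go and backed away. After that I gripped the knob post front and back at up to 50 N and pulled it about 38 mm.

**Last checks:**
- **Bottles:** the wrist and scene views show the blue-capped bottle upright and well centred on its pad, and the yellow and red bottles still on theirs.
- **Bystanders:** by eye in the top view, the beaker, tray, spatula and dish are where they started.
- **Pointer:** it is about 0.5 mm from the middle of the mark. It held steady for half a second against the spring (about 9 N).

**Disagreements:** the bottle touched down about 4 mm lower than I had calculated, probably because I misjudged where along its length I held it. Camera estimates of the knob position differed by up to 7 mm, so I used the closer wrist view.

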